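# Clip a flavour plaque into the sloping capsule stand

### The arm

A 6-joint arm with a two-finger parallel gripper is mounted at the origin on the work surface. World frame = base frame: x ahead of the robot, y to its left, z up, the work surface at z = 0. Lengths are in mm, angles in rad, forces in N, time in s.
With the tool pointing down it reaches from about 350 to 875 mm from the base axis. Payload 4.2 kg.
Tool frame: the origin (TCP) lies midway between the tips of the shut fingers; the grasp point (between the pads) lies 19 mm behind it; y points along the fingers, x is the direction in which the jaws open and shut, and the axes are right-handed (so a half turn about y gives the same grasp; the last joint's range is limited). The gripper opens to 85 mm and grips with 20 to 120 N. Pads are 22 mm wide; open, the fingers measure 114 mm over their backs; the gripper's body (76 mm by 85 mm) begins 54 mm behind the grasp point. The pads swing forward as they close: fully open they stand 13 mm farther back than shut.
Start: joints at [1.38, 0.385, 0.008, 0, -1.194, -0.259], TCP at [271.707, 562.827, 231.312] pointing down, gripper open.
Joint ranges: [-3.14, 3.14], [-1.21, 2.06], [-1.07, 1.41], [-3.16, 2.05], [-2.99, -0.16], [-3.1, 3.1]. Speed limits (rad/s): [2.79, 2.79, 3.14, 3.14, 3.14, 3.14].

### API

Orientations are given as a unit quaternion [x, y, z, w].
In Python, from bench import read_state, get_image, job_done gives the robot as it stands.
- The arm moves only by the tool play_rows, never from a script. Its argument "series" is a list of rows, each a list of 7 numbers: the shift along the tool's x, y, z in m, then the turn, a rotation vector about the tool's x, y, z in rad, then the finger opening in m, from 0 to 0.0854. In form: [[x, y, z, wx, wy, wz, claw], ...]. A call has 1 to 10 rows; each row shifts and turns the pose as measured when the row begins, along the tool's axes as they then stand; what a row does not reach is not made up. A row lasts 1/10 s, in which the tool goes at most 50 mm and 8.59 degrees, less where a joint would pass 70% of its speed; a pose out of reach is approached as far as the arm can. A call with a gripper value outside its range is refused whole. The fingers move at their own pace and stop on an object; the grip force is fixed at half the most. Time passes only in rows, so rows that do not move let the fingers close. It gives the time, the measured TCP pose, the force and the opening at its end, in the units of the state.
- read_state(): the state, without advancing time (a new reading comes with each control period).
- get_image(name): name is "side" or "top" or "wrist"; returns a dict with "color" (420x560x3 uint8, red, green, blue), "intrinsics" (3x3 intrinsics, pixels), "origin" and "orientation" of the camera in the world. Camera axes: x right, y down, z forward; pixel columns grow to the right and rows downward; lengths in mm; the calibration is good to about 2 mm. The wrist camera is an equidistant fisheye: a pixel r from the principal point sees the ray r / f radians off the axis. A picture is of the moment at which its call begins. There is no depth.
- job_done(): hands the job in, once; it reports no verdict.
The state is a dict: "clock": time; "joints": joint angles; "joint_vel": joint speeds; "joint_efforts": joint torques, N m; "position": TCP position; "ee_rot": TCP orientation; "contact_force": force on the tool from outside, world axes, zero at the start; "wrist_torque": the same for the moment, N m; "gripper_width": finger opening in mm.
Only numpy, scipy, OpenCV 4.12 (cv2) and the standard library are available. Lean on these libraries where they do the work, as an engineer would, in place of code of your own. Each camera call takes 0.05 s, during which the arm holds its last target. There are 200 camera calls.

### The job

Put the flavour plaque into the sloping display stand: raise the stand's spring clip until it stays up by itself, lay the plaque on the slope with its capsule end lowest and slide it up between the rails and under the lip until it meets the stop, then bring the clip down onto the plaque so that it holds it. Never let the clip snap shut by itself, guide it all the way down, and leave the bin, mug, capsule and jar where they are.

Things in the scene. Friction and masses are not known exactly. Their poses are not given: they have to be found in the camera images.
- bed: Sloping bed of the black stand, fixed to the counter, rising towards the robot at 28 degrees; 216 by 110 mm, rubber matted: the plaque does not slide down it. Origin: on its surface, on the centre line, at the face of the stop bar that the plaque's plain end must meet. x up the slope, y to the left looking up it, z square out of it. The bed spans x -168 to +48 mm; its top end is 115 mm above the counter.
- rail_mouth (a point): Mouth of the two steel side rails, on the bed's surface and centre line, 71 mm down the slope from the stop. The rails are 7 mm high: 97 mm apart here, narrowing over 23 mm to 85 mm, then parallel up to the stop.
- lip (a point): Lower edge of the underside of the keeper lip, which crosses the bed over the last 10 mm before the stop, 8 mm above the surface and 3 mm thick: the plaque can get in only by sliding up the slope, flat on the bed. Axes as the bed's.
- clip_hinge (a point): Hinge axis of the clip, 10 mm up the slope from the stop and 18 mm above the bed, along the bed's y. Two cheeks 26 mm high and 25 mm wide over all carry it.
- clip (a joint): Angle (rad) of the steel spring clip. 0: shut, pointing down the slope, foot 1 mm above the empty bed. Grows as the clip is raised, to a stop at 1.75, where it stands about square to the bed. Over-centre spring: below 0.9 it pulls shut (up to 0.2 N m, about 4 N at the tab), above 0.9 it pulls open and stays up. With its foot on the plaque it reads about 0.08.
- clip_tab (a point): Centre of the clip's grip tab: 20 mm along the clip, 12 mm across (bed's y, the width to pinch), 30 mm high. In the clip's frame 44 mm from the hinge along the arm and 8 mm above it; shut, it is at x -34, z +26 mm of the bed. The clip's arm is 12 mm wide too, so pads either side can let it pivot as it swings. Axes as the bed's when shut; they turn with the clip.
- clip_foot (a point): Underside of the clip's foot, a crosswise bar 24 mm long and 8 mm thick under the tab: shut, it is 40 mm below the stop. Its top is 9 mm above the empty bed, 13 mm with the plaque in: fingertips on the tab must stay above that.
- plaque_grip (a point): Centre of the rib of the white plaque, a flat plate 120 (x) by 80 (y) by 5 mm, about 130 g, lying on the counter. The rib stands on it: 24 (x) by 10 (y, to pinch) by 26 mm high. This point is 18 mm above the plate's underside, 70 mm from its plain end (+x), 50 mm from its capsule end. z up. Fully home it is at x -70, y 0, z +18 mm of the bed.
- plaque_end (a point): Middle of the edge of the plaque's plain end, half-way up the plate: the end that goes up the slope, under the clip and the lip, to the stop.
- plaque_capsule (a point): Middle of the black sample capsule fixed on the plaque near its other end, 37 mm across its rim and 28 mm high, 30 mm from the rib's centre. It ends lowest on the slope.
- capsule_bin: White open bin of capsules, 170 by 240 by 85 mm, origin under its centre. Leave it alone.
- mug: White mug, 80 mm across, 92 mm high, origin under its centre. Leave it alone.
- spare_capsule: Loose coffee capsule standing on its rim, 37 mm across, 28 mm high, origin under its centre. Leave it alone.
- sugar_jar: Closed jar, 68 mm across, 100 mm high, origin under its centre. Leave it alone.
Things that resemble listed ones, but are neither listed nor needed, are in the scene too. Of the things like the part that bears plaque_grip, leave any that is green or turquoise; of the rest the larger one is meant.

How it is judged:
By the outcome, as a careful person would: the job done as asked, in the order asked, and still so for the second after the job is handed in, with the robot touching nothing.
It also fails if it takes over 72 s, if anything falls off the work surface, if the arm or the gripper's body presses on something with over 40 N, if the wrist force passes 120 N, or if a joint passes its speed limit or range.

## Working session

There is one attempt and no reset: what is moved stays moved. The work goes in short steps, Python scripts to look and compute and a tool call to move; the robot and the scene stay as the last step left them, time stands still between calls to the robot, and variables do not carry over. Pictures are saved under pics/ and viewed, about 8 in all and at most 12, crops included, and the job is handed in when it is done.

Besides the shell and the picture viewer there is one more tool, called after "Request:" as name([rows], argument=value, ...), one row to a line, values as JSON. play_rows: Moves the arm, as the interface text tells. Its arguments: {"type":"object","properties":{"series":{"type":"array","items":{"type":"array","items":{"type":"number"}}}},"required":["series"]}

```bash
mkdir -p pics; ls; cat > h.py <<'E'
import numpy as np, cv2, pickle
from bench import read_state, get_image, job_done
from scipy.spatial.transform import Rotation as R
def snap(n,save):
    d=get_image(n); cv2.imwrite(f'pics/{save}.png',d['color'][:,:,::-1]); pickle.dump(d,open(f'pics/{save}.pkl','wb')); return d
def load(s): return pickle.load(open(f'pics/{s}.pkl','rb'))
def rot(q):
    q=np.array(q); return R.from_quat(q).as_matrix() if q.shape==(4,) else q
def ray(d,px,fish=False):
    K=np.array(d['intrinsics']); p=(np.array(px,float)-K[:2,2])/[K[0,0],K[1,1]]
    if fish:
        r=np.hypot(*p); v=np.r_[p/r*np.sin(r),np.cos(r)] if r>0 else np.array([0,0,1.])
    else: v=np.r_[p,1]
    return np.array(d['origin']),rot(d['orientation'])@(v/np.linalg.norm(v))
def onz(d,px,z,fish=False):
    o,v=ray(d,px,fish); return o+v*(z-o[2])/v[2]
def proj(d,P,fish=False):
    K=np.array(d['intrinsics']); c=rot(d['orientation']).T@(np.array(P,float)-np.array(d['origin']))
    if fish:
        r=np.hypot(c[0],c[1]); p=c[:2]/r*np.arctan2(r,c[2])
    else: p=c[:2]/c[2]
    return p*[K[0,0],K[1,1]]+K[:2,2]
def tri(*drs):
    A=np.zeros((3,3));b=np.zeros(3)
    for o,v in drs:
        M=np.eye(3)-np.outer(v,v);A+=M;b+=M@o
    return np.linalg.solve(A,b)
E
python3 - <<'E'
from h import *
for n in('top','side','wrist'):
    d=snap(n,n+'0'); print(n,np.round(d['origin'],1),np.round(rot(d['orientation']),3).tolist(),np.round(d['intrinsics'],1).tolist())
a=cv2.imread('pics/top0.png');
print(read_state())
E
```

```text
pics
top [ 438.6   20.2 1387.3] [[-0.016, -0.993, 0.114], [-1.0, 0.017, 0.012], [-0.014, -0.114, -0.993]] [[507.0, 0.0, 279.0], [0.0, 507.0, 204.0], [0.0, 0.0, 1.0]]
side [ -14.1 -693.   999.9] [[0.768, -0.451, 0.455], [-0.64, -0.531, 0.555], [-0.008, -0.717, -0.697]] [[489.9, 0.0, 270.7], [0.0, 489.9, 196.7], [0.0, 0.0, 1.0]]
wrist [343.3 527.8 373.7] [[-0.435, -0.856, -0.279], [-0.901, 0.414, 0.133], [0.001, 0.309, -0.951]] [[325.2, 0.0, 280.7], [0.0, 325.2, 210.0], [0.0, 0.0, 1.0]]
{'clock': 0.15, 'joints': array([ 1.37960311e+00,  3.85394800e-01,  6.93699614e-03, -3.25238246e-04,
       -1.19398910e+00, -2.58611641e-01]), 'joint_vel': array([-0.00099811, -0.00316228,  0.00490292,  0.00306946, -0.0003371 ,
       -0.00189374]), 'joint_efforts': array([-7.87906538e-04, -3.92680120e+01,  1.88580322e+01,  4.18865964e+00,
       -3.42460073e-03,  8.45146886e-08]), 'position': array([271.54037087, 562.44890779, 230.46678634]), 'ee_rot': array([ 0.37634285, -0.59858256,  0.59928922, -0.37538968]), 'contact_force': array([0.40979919, 0.4016534 , 1.09848203]), 'wrist_torque': array([-0.03100321,  0.00715387, -0.01097316]), 'gripper_width': 85.69396242896487}
```

View pics/top0.png

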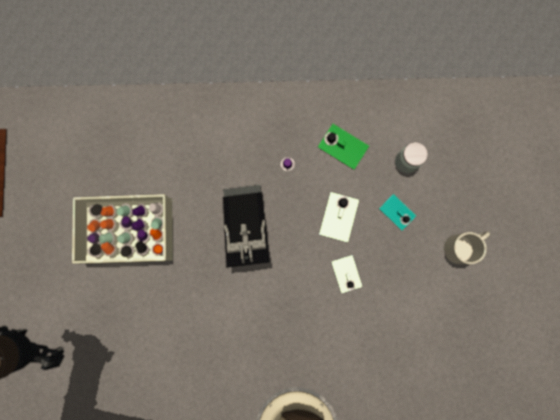

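View pics/side0.png

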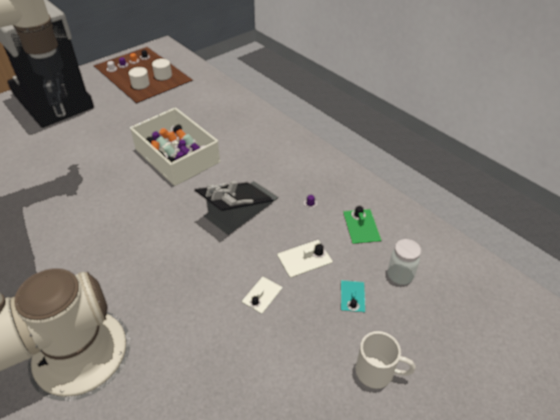

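Top view: the white plaques are the larger at (339,217) and the smaller at (347,274). There is also a green one at (344,146) and a turquoise one at (398,211). The larger white one fits. The stand is at (246,230), with its clip end at (246,243). I'll enlarge both in one crop to confirm.

```bash
python3 - <<'E'
import cv2,numpy as np
a=cv2.imread('pics/top0.png');b=cv2.imread('pics/side0.png')
def c(im,x0,y0,w,h,s):
    o=cv2.resize(im[y0:y0+h,x0:x0+w],None,fx=s,fy=s,interpolation=cv2.INTER_CUBIC)
    for i in range(0,w,10): cv2.putText(o,str(x0+i),(i*s,8),0,.3,(0,255,255),1);cv2.line(o,(i*s,9),(i*s,13),(0,255,255),1)
    for i in range(0,h,10): cv2.putText(o,str(y0+i),(0,i*s+4),0,.3,(0,255,255),1)
    return o
L=np.hstack([c(a,215,180,65,95,6),c(a,312,185,65,95,6)])
cv2.imwrite('pics/c1.png',L)
L=np.hstack([c(b,190,170,95,70,4),c(b,270,230,70,70,4)])
L=np.hstack([c(b,190,170,90,70,5),c(b,275,225,64,70,5)])
cv2.imwrite('pics/c2.png',L)
E
```

```text
(no output)
```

View pics/c1.png

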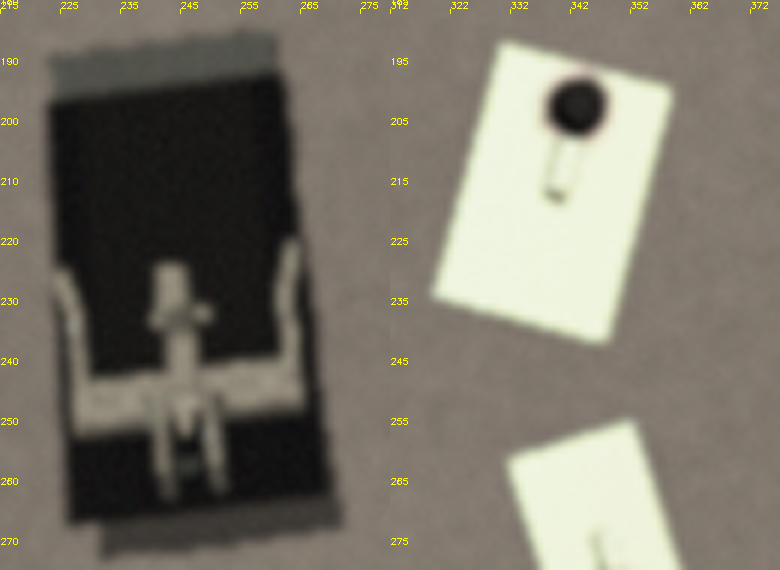

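View pics/c2.png

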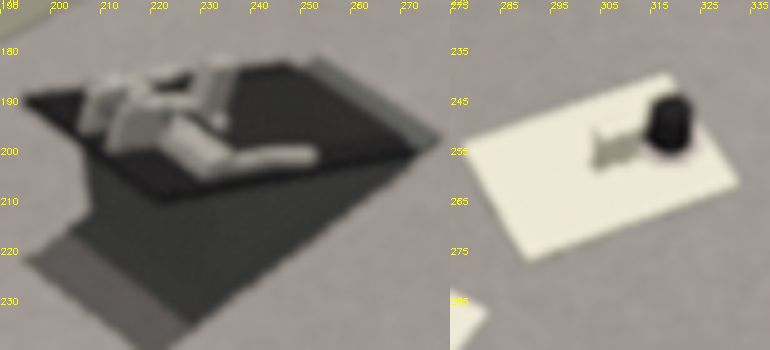

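```bash
cat > fit.py <<'E'
from h import *
from scipy.optimize import least_squares
t=load('top0');s=load('side0')
f=lambda x0,y0,k,X,Y:((X+.5)/k-.5+x0,(Y+.5)/k-.5+y0)
T=[f(215,180,6,*p) for p in[(65,525),(333,493),(50,103),(282,73)]]
for p,z in zip(T,[115,115,13.6,13.6]): print(np.round(onz(t,p,z),1))
th=np.radians(28)
def bedM(x,y,yaw,dz=0):
    # bed x up slope: horizontal dir (cos yaw, sin yaw)
    h=np.array([np.cos(yaw),np.sin(yaw),0]);ux=h*np.cos(th)+[0,0,np.sin(th)];uz=-h*np.sin(th)+[0,0,np.cos(th)];uy=np.cross(uz,ux)
    z=115-48*np.sin(th)+dz
    return np.array([x,y,z]),np.c_[ux,uy,uz]
# clipped side-view corners (crop c2 scale5 from 190,170): upper-left(25,97)?, near(163,203), low-near(415,152)?
S=[f(190,170,5,*p) for p in[(22,98),(163,203),(415,153)]]
bp=np.array([[48,55,0],[48,-55,0],[-168,55,0],[-168,-55,0]])
def proj_all(p):
    o,M=bedM(*p[:3]); W=o+bp@M.T; return W
def res(p):
    W=proj_all(p)
    r=[proj(t,W[i])-T[i] for i in range(4)]
    r+=[proj(s,W[i])-S[j] for j,i in enumerate([0,1,3])]
    return np.ravel(r)
if __name__=='__main__':
    r=least_squares(res,[400,80,np.pi],loss='soft_l1'); print('bed',r.x,np.round(r.fun,1))
    P=[f(312,185,6,*p) for p in[(110,42),(282,90),(218,342),(42,297)]]
    Q=[f(275,225,5,*p) for p in[(670-450,72),(738-450,184),(530-450,262),(465-450,148)]]
    W=[onz(t,p,5) for p in P]; print(np.round(W,1)); print([round(np.linalg.norm(W[i]-W[i-1]),1) for i in range(4)])
    W2=[onz(s,p,5) for p in Q]; print(np.round(W2,1)); print([round(np.linalg.norm(W2[i]-W2[i-1]),1) for i in range(4)])
    # plaque fit, origin at plate centre; capsule end=-x
    c=np.array([[-60,40],[-60,-40],[60,-40],[60,40]])
    def w(p): 
        a=np.array([[np.cos(p[2]),-np.sin(p[2])],[np.sin(p[2]),np.cos(p[2])]]); return np.c_[c@a.T+p[:2],np.full(4,5.)]
    # image order: capsule-left(330,192), capsule-right, plain-right, plain-left; plain end toward robot => +x = -world x
    c=np.array([[-60,-40],[-60,40],[60,40],[60,-40]])
    g=lambda p:np.ravel([proj(t,x)-q for x,q in zip(w(p),P)]+[proj(s,x)-q for x,q in zip(w(p),[Q[3-3] if 0 else Q[i] for i in (0,1,2,3)])])
    r=least_squares(g,[450,-130,3.0],loss='soft_l1'); print('plq',r.x,np.round(r.fun,1))
    a=r.x; print('grip',a[0]-10*np.cos(a[2]),a[1]-10*np.sin(a[2]))
E
python3 fit.py
```

```text
[429.1 171.8 115. ]
[440.6  60.2 115. ]
[619.5 190.   13.6]
[631.4  83.9  13.6]
bed [476.20610795  56.32841074   9.26080383] [ 65.3   0.5 -23.   -0.8  77.6   0.8  -0.9  -0.   34.4  33.4 -12.9 -14.3
   0.   -2.6]
[[ 629.7 -103.6    5. ]
 [ 606.1 -181.4    5. ]
 [ 491.8 -148.6    5. ]
 [ 513.5  -69.5    5. ]]
[np.float64(121.1), np.float64(81.3), np.float64(119.0), np.float64(82.0)]
[[ 629.  -108.     5. ]
 [ 603.1 -185.2    5. ]
 [ 489.2 -153.3    5. ]
 [ 511.6  -76.9    5. ]]
[np.float64(121.5), np.float64(81.4), np.float64(118.4), np.float64(79.6)]
plq [ 559.82363629 -127.98463905    2.86024099] [ 1.   0.4  0.6 -0.1  0.4  0.2  1.2  0.  -0.6 -0.3  0.3 -1.1 -0.4 -1.3
 -0.5 -1.3]
grip 569.4304464962893 -130.7611832476262
```

```bash
sed -i "s/bp=np.array.*/bp=np.array([[48,-55,0],[48,55,0],[-168,-55,0],[-168,55,0]])/; s/'bed',r.x/'bed',r.x.tolist()/" fit.py; cat >> fit.py <<'E'
    pass
    # checks: features in top view
    r=least_squares(res,[400,80,np.pi],loss='soft_l1'); o,M=bedM(*r.x)
    for n,q in dict(tab=[-34,0,41],hingeR=[10,12,18],hingeL=[10,-12,18],railmouthL=[-71,48.5,7],railmouthR=[-71,-48.5,7],footl=[-40,12,9],footr=[-40,-12,9],cheektop=[10,-12,26],lipL=[-10,42,11],lipR=[-10,-42,11]).items():
        W=o+M@np.array(q,float); a=proj(t,W);b=proj(s,W); print(n,np.round(W,1),'top',np.round(a,1),'crop',np.round((a-[215,180])*6),'side',np.round((b-[190,170])*5))
E
python3 fit.py
```

```text
[429.1 171.8 115. ]
[440.6  60.2 115. ]
[619.5 190.   13.6]
[631.4  83.9  13.6]
bed [476.91222242914176, 119.07618657380861, 59.80458258527454] [ 1.2  0.2  0.2 -0.2 -0.2  0.5  0.9  0.3 -0.5 -1.  -0.7 -1.7  0.9 -1.5]
[[ 629.7 -103.6    5. ]
 [ 606.1 -181.4    5. ]
 [ 491.8 -148.6    5. ]
 [ 513.5  -69.5    5. ]]
[np.float64(121.1), np.float64(81.3), np.float64(119.0), np.float64(82.0)]
[[ 629.  -108.     5. ]
 [ 603.1 -185.2    5. ]
 [ 489.2 -153.3    5. ]
 [ 511.6  -76.9    5. ]]
[np.float64(121.5), np.float64(81.4), np.float64(118.4), np.float64(79.6)]
plq [ 559.82363629 -127.98463905    2.86024099] [ 1.   0.4  0.6 -0.1  0.4  0.2  1.2  0.  -0.6 -0.3  0.3 -1.1 -0.4 -1.3
 -0.5 -1.3]
grip 569.4304464962893 -130.7611832476262
tab [525.9 124.7 112.7] top [244.  228.1] crop [174. 289.] side [216.  57.]
hingeR [477.9 107.1 113.1] top [251.2 247.1] crop [217. 402.] side [162. 113.]
hingeL [475.2 131.  113.1] top [241.7 248.3] crop [160. 410.] side [132.  92.]
railmouthL [548.   78.4  65.3] top [263.1 220.6] crop [289. 243.] side [304. 147.]
railmouthR [536.9 174.8  65.3] top [226.4 225.4] crop [ 68. 272.] side [184.  65.]
footl [517.6 111.7  81.6] top [250.1 232. ] crop [211. 312.] side [221. 118.]
footr [514.8 135.5  81.6] top [240.9 233.2] crop [155. 319.] side [191.  97.]
cheektop [478.9 131.4 120.1] top [241.3 246.7] crop [158. 400.] side [136.  79.]
lipL [495.6  78.9  97.5] top [262.6 240.1] crop [286. 360.] side [223. 148.]
lipR [486.  162.4  97.5] top [229.8 244.4] crop [ 89. 386.] side [117.  74.]
```

```bash
cat > pl.py <<'E'
from fit import *
BED=bedM(476.9,119.1,3.2559)
def cur():
    st=read_state(); return np.array(st['position']),R.from_quat(st['ee_rot']),st
def bedR(a=0.,flip=1,M=None):
    # tool y=-bed z, x=flip*bed y, then turned with clip angle a about hinge (clip raising = rotation about bed +y? )
    M=BED[1] if M is None else M
    y=-M[:,2];x=flip*M[:,1];z=np.cross(x,y)
    return R.from_rotvec(M[:,1]*a)*R.from_matrix(np.c_[x,y,z])
def plan(P,Q,n,claw,show=True):
    p,q,st=cur(); dv=(q.inv()*Q).as_rotvec(); rows=[]
    for i in range(n):
        qi=q*R.from_rotvec(dv*i/n); d=qi.inv().apply((np.array(P)-p)/n)/1000
        rows.append([round(float(v),4) for v in d]+[round(float(v),3) for v in dv/n]+[claw])
    print('dist',np.round(np.linalg.norm(np.array(P)-p),1),'ang',np.round(np.degrees(np.linalg.norm(dv)),1))
    if show:
        print('\n'.join(map(str,rows)))
def bp2w(v): return BED[0]+BED[1]@np.array(v,float)
E
python3 - <<'E'
from pl import *
p,q,st=cur(); print(np.round(q.as_matrix(),3).tolist())
for f in(1,-1):
    Q=bedR(0,f); print(f,np.round(Q.as_matrix(),2).tolist()); plan(bp2w([-34,0,100]),Q,12,.05)
E
```

```text
[429.1 171.8 115. ]
[440.6  60.2 115. ]
[619.5 190.   13.6]
[631.4  83.9  13.6]
[[-0.435, -0.001, 0.9], [-0.9, -0.002, -0.435], [0.002, -1.0, 0.0]]
1 [[0.11, -0.47, 0.88], [-0.99, -0.05, 0.1], [0.0, -0.88, -0.47]]
dist 522.1 ang 42.5
[0.0224, 0.0055, 0.0369, -0.04, -0.046, -0.011, 0.05]
[0.024, 0.0043, 0.036, -0.04, -0.046, -0.011, 0.05]
[0.0256, 0.0032, 0.035, -0.04, -0.046, -0.011, 0.05]
[0.0272, 0.0021, 0.0339, -0.04, -0.046, -0.011, 0.05]
[0.0287, 0.0011, 0.0327, -0.04, -0.046, -0.011, 0.05]
[0.0302, 0.0002, 0.0314, -0.04, -0.046, -0.011, 0.05]
[0.0316, -0.0007, 0.0299, -0.04, -0.046, -0.011, 0.05]
[0.0329, -0.0014, 0.0284, -0.04, -0.046, -0.011, 0.05]
[0.0342, -0.0022, 0.0268, -0.04, -0.046, -0.011, 0.05]
[0.0354, -0.0028, 0.0251, -0.04, -0.046, -0.011, 0.05]
[0.0366, -0.0033, 0.0233, -0.04, -0.046, -0.011, 0.05]
[0.0377, -0.0038, 0.0214, -0.04, -0.046, -0.011, 0.05]
-1 [[-0.11, -0.47, -0.88], [0.99, -0.05, -0.1], [-0.0, -0.88, 0.47]]
dist 522.1 ang 148.6
[0.0224, 0.0055, 0.0369, 0.015, 0.209, -0.052, 0.05]
[0.0139, 0.007, 0.0406, 0.015, 0.209, -0.052, 0.05]
[0.0048, 0.0082, 0.0425, 0.015, 0.209, -0.052, 0.05]
[-0.0046, 0.0088, 0.0424, 0.015, 0.209, -0.052, 0.05]
[-0.0137, 0.0089, 0.0403, 0.015, 0.209, -0.052, 0.05]
[-0.0222, 0.0086, 0.0364, 0.015, 0.209, -0.052, 0.05]
[-0.0297, 0.0077, 0.0308, 0.015, 0.209, -0.052, 0.05]
[-0.0358, 0.0064, 0.0238, 0.015, 0.209, -0.052, 0.05]
[-0.0403, 0.0047, 0.0158, 0.015, 0.209, -0.052, 0.05]
[-0.0429, 0.0027, 0.007, 0.015, 0.209, -0.052, 0.05]
[-0.0435, 0.0005, -0.0021, 0.015, 0.209, -0.052, 0.05]
[-0.042, -0.0018, -0.0111, 0.015, 0.209, -0.052, 0.05]
```

Request:
play_rows([
  [0.0224,0.0055,0.037,-0.04,-0.046,-0.011,0.05],
  [0.024,0.0043,0.036,-0.04,-0.046,-0.011,0.05],
  [0.0256,0.0032,0.035,-0.04,-0.046,-0.011,0.05],
  [0.0272,0.0021,0.034,-0.04,-0.046,-0.011,0.05],
  [0.0287,0.0011,0.0327,-0.04,-0.046,-0.011,0.05],
  [0.03,0.0002,0.0314,-0.04,-0.046,-0.011,0.05],
  [0.0316,-0.0007,0.03,-0.04,-0.046,-0.011,0.05],
  [0.033,-0.0014,0.0284,-0.04,-0.046,-0.011,0.05],
  [0.0342,-0.0022,0.0268,-0.04,-0.046,-0.011,0.05],
  [0.0354,-0.0028,0.025,-0.04,-0.046,-0.011,0.05],
])

```text
clock: 1.15
position: [514.1, 195.4, 169.2]
ee_rot: [0.611, -0.578, 0.375, -0.39]
contact_force: [0.2, 1.6, 0.7]
gripper_width: 50.3
```

```bash
sed -i '/^for p,z in zip/d' fit.py; python3 - <<'E'
from pl import *
plan(bp2w([-34,0,95]),bedR(),6,.05)
E
```

```text
dist 77.7 ang 5.0
[0.0116, -0.0009, 0.0057, -0.01, -0.01, -0.004, 0.05]
[0.0117, -0.0009, 0.0056, -0.01, -0.01, -0.004, 0.05]
[0.0117, -0.0009, 0.0055, -0.01, -0.01, -0.004, 0.05]
[0.0118, -0.0009, 0.0053, -0.01, -0.01, -0.004, 0.05]
[0.0118, -0.001, 0.0052, -0.01, -0.01, -0.004, 0.05]
[0.0119, -0.001, 0.0051, -0.01, -0.01, -0.004, 0.05]
```

Request:
play_rows([
  [0.035,-0.003,0.017,-0.03,-0.03,-0.012,0.05],
  [0.035,-0.003,0.016,-0.03,-0.03,-0.012,0.05],
  [0,0,0,0,0,0,0.05],
])

```text
clock: 1.45
position: [554.2, 120.0, 156.5]
ee_rot: [0.641, -0.572, 0.342, -0.38]
contact_force: [-0.8, 0.7, 0.1]
gripper_width: 50.0
```

```bash
python3 - <<'E'
from pl import *
d=snap('wrist','w1'); plan(bp2w([-34,0,95]),bedR(),1,.05)
im=cv2.imread('pics/w1.png')
o=cv2.resize(im,None,fx=1.4,fy=1.4,interpolation=cv2.INTER_CUBIC)
for n,q in dict(tabtop=[-34,0,41],railL=[-71,48.5,7],railR=[-71,-48.5,7],footl=[-40,12,9],footr=[-40,-12,9],lipL=[-10,42,11],lipR=[-10,-42,11],chL=[10,12.5,26],chR=[10,-12.5,26],lowL=[-168,55,0],lowR=[-168,-55,0],upL=[48,55,0],upR=[48,-55,0]).items():
    a=proj(d,bp2w(q),True); print(n,np.round(a,1)); cv2.circle(o,tuple(int(v) for v in a*1.4),3,(0,0,255),1)
cv2.imwrite('pics/w1b.png',o)
E
```

```text
dist 7.3 ang 0.4
[-0.0062, -0.0022, -0.0031, 0.007, -0.003, 0.001, 0.05]
tabtop [267.8 238.1]
railL [336.  171.6]
railR [202.5 172.4]
footl [285.5 213.3]
footr [253.  213.4]
lipL [324.5 250.9]
lipR [215.7 251. ]
chL [286.4 283.8]
chR [253.  283.8]
lowL [345.3  39.3]
lowR [192.3  41.6]
upL [333.8 304.1]
upR [209.5 303.9]
```

View pics/w1b.png

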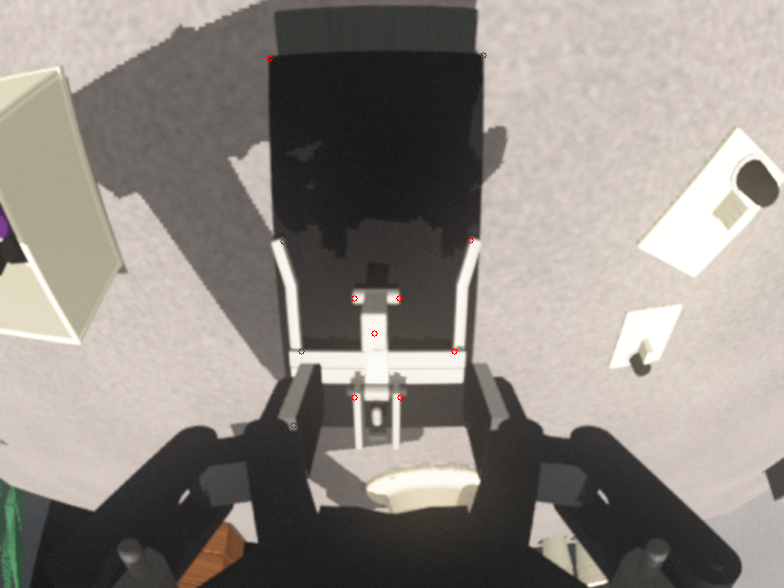

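Request:
play_rows([
  [-0.006,-0.002,-0.003,0.007,-0.003,0,0.04],
  [0,0.02,0,0,0,0,0.04],
  [0,0.02,0,0,0,0,0.04],
  [0,0.02,0,0,0,0,0.04],
  [0,0.01,0,0,0,0,0.04],
  [0,0,0,0,0,0,0.04],
])

```text
clock: 2.1
position: [515.5, 131.4, 100.4]
ee_rot: [0.64, -0.566, 0.343, -0.39]
contact_force: [-0.7, 1.2, 0.2]
gripper_width: 40.2
```

```bash
python3 - <<'E'
from pl import *
plan(bp2w([-34,0,16]),bedR(),1,.04)
E
```

```text
dist 12.7 ang 0.8
[0.0078, 0.0097, 0.0025, -0.009, 0.009, 0.002, 0.04]
```

Request:
play_rows([
  [0.008,0.0,0.002,-0.009,0.009,0,0.04],
  [0,0,0,0,0,0,0.04],
  [0,0,0,0,0,0,0.04],
])

```text
clock: 2.4
position: [520.1, 124.9, 101.9]
ee_rot: [0.64, -0.568, 0.344, -0.386]
contact_force: [0.0, 0.5, 0.2]
gripper_width: 39.9
```

```bash
python3 - <<'E'
from pl import *
plan(bp2w([-34,0,16]),bedR(),1,.04)
E
```

```text
dist 12.8 ang 0.4
[0.0008, 0.0128, -0.0001, -0.005, 0.002, 0.003, 0.04]
```

Request:
play_rows([
  [0.001,0.006,0,-0.005,0.002,0.003,0.04],
  [0,0.006,0,0,0,0,0.04],
  [0,0,0,0,0,0,0.03],
  [0,0,0,0,0,0,0.02],
  [0,0,0,0,0,0,0.016],
  [0,0,0,0,0,0,0.006],
  [0,0,0,0,0,0,0.006],
  [0,0,0,0,0,0,0.006],
])

```text
clock: 3.2
position: [515.0, 124.3, 91.0]
ee_rot: [0.638, -0.571, 0.343, -0.386]
contact_force: [0.1, -0.6, 0.1]
gripper_width: 10.9
```

```bash
python3 - <<'E'
from pl import *
p,q,st=cur();print(np.round(BED[1].T@(p-BED[0]),1),st['gripper_width'],st['wrist_torque']);plan(bp2w([-34,0,16]),bedR(),1,.04)
# swing step in tool frame: hinge in bed
a=.12
P0=np.array([-34,0,16.]);H=np.array([10,0,18.])
for k in(.12,):
    r=P0-H; n=np.array([r[0]*np.cos(k)+r[2]*np.sin(k),0,-r[0]*np.sin(k)+r[2]*np.cos(k)])-r
    print('tool step',n[1],-n[2],np.cross([0,1,0],[0,0,-1])@n, n)
E
```

```text
[-34.7  -0.8  16.7] 10.860021203664132 [ 0.188019   -0.97652694 -0.03454538]
dist 1.3 ang 0.2
[0.0008, 0.0007, -0.0007, -0.002, 0.0, -0.003, 0.04]
tool step 0.0 -5.28171984900472 -0.07699560785204795 [0.07699561 0.         5.28171985]
```

Request:
play_rows([
  [0,-0.0044,0,0.1,0,0,0.006],
  [0,-0.0044,0,0.1,0,0,0.006],
  [0,-0.0044,0,0.1,0,0,0.006],
  [0,-0.0044,0,0.1,0,0,0.006],
  [0,0,0,0,0,0,0.006],
])

```text
clock: 3.7
position: [521.0, 125.0, 107.4]
ee_rot: [0.546, -0.49, 0.452, -0.508]
contact_force: [4.0, 0.1, -7.1]
gripper_width: 10.8
```

```bash
cat >> pl.py <<'E'
def clip(P0=(-34.7,0,16.7)):
    p,q,st=cur(); b=BED[1].T@(p-BED[0]); a=np.degrees((bedR().inv()*q).as_rotvec()); H=np.array([10,0,18.]);g=b-H
    # grasp point: 19mm behind tcp
    gp=BED[1].T@(p-19*q.as_matrix()[:,1]-BED[0])-H
    print('tcp bed',np.round(b,1),'tool turn deg',np.round(a,1),'grasp r',np.round(np.hypot(gp[0],gp[2]),1),'grasp ang',np.round(np.degrees(np.arctan2(gp[2],-gp[0])),1),'F',np.round(st['contact_force'],1),'T',np.round(st['wrist_torque'],2),'w',round(st['gripper_width'],1))
E
python3 -c "
from pl import *
clip()"
```

```text
tcp bed [-32.3  -0.8  34.1] tool turn deg [23.7  0.1  0.2] grasp r 48.2 grasp ang 44.0 F [ 4.   0.1 -7.1] T [ 0.03 -1.57 -0.14] w 10.8
```

Request:
play_rows([
  [0,-0.0044,0,0.1,0,0,0.006],
  [0,-0.0044,0,0.1,0,0,0.006],
  [0,-0.0044,0,0.1,0,0,0.006],
  [0,-0.0044,0,0.1,0,0,0.006],
  [0,-0.0044,0,0.1,0,0,0.006],
  [0,-0.0044,0,0.1,0,0,0.006],
  [0,-0.0044,0,0.1,0,0,0.006],
  [0,0,0,0,0,0,0.006],
])

```text
clock: 4.5
position: [521.5, 125.3, 136.6]
ee_rot: [-0.416, 0.35, -0.562, 0.624]
contact_force: [14.8, -10.6, 22.2]
gripper_width: 11.2
```

```bash
python3 -c "
from pl import *
clip();print(read_state()['joints'])"
```

```text
tcp bed [-19.   -1.1  60.1] tool turn deg [52.1 -0.5 -1.8] grasp r 55.6 grasp ang 75.4 F [ 14.8 -10.6  22.2] T [-2.37 -5.2  -1.22] w 11.2
[ 0.46397768  0.16173455 -0.93346016  1.09634472 -0.1833933   0.18044874]
```

```bash
python3 - <<'E'
from pl import *
s=snap('side','s2');d=snap('wrist','w2')
a=cv2.resize(cv2.imread('pics/s2.png')[130:230,180:280],None,fx=4,fy=4,interpolation=cv2.INTER_CUBIC)
b=cv2.imread('pics/w2.png')[150:350,180:380]; b=cv2.resize(b,(400,400),interpolation=cv2.INTER_CUBIC)
cv2.imwrite('pics/v2.png',np.hstack([a,b])); clip()
E
```

```text
tcp bed [-19.3  -0.5  60.5] tool turn deg [52.1 -0.3 -1.6] grasp r 56.0 grasp ang 75.2 F [-8.3  3.2  4. ] T [1.24 3.02 0.58] w 10.8
```

View pics/v2.png

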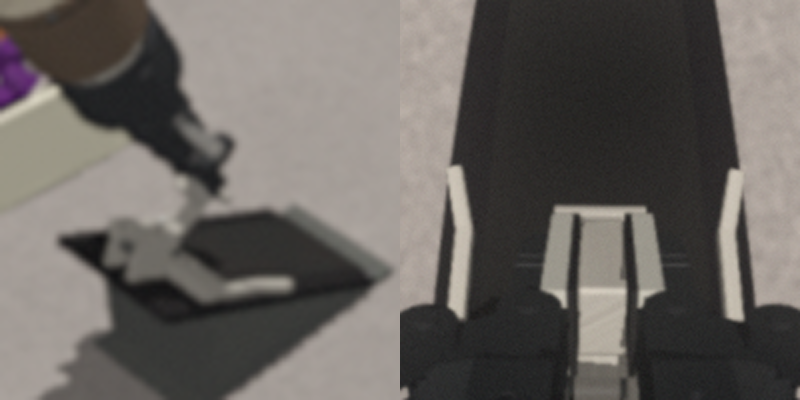

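```bash
cat >> pl.py <<'E'
def arc(wps,claw,p=None,q=None):
    # wps: (ang deg, r, tool turn deg, rows)
    if p is None: p,q,_=cur()
    for an,r,tu,n in wps:
        a=np.radians(an);Q=bedR(np.radians(tu)); G=bp2w([10-r*np.cos(a),0,18+r*np.sin(a)]); P=G+19*Q.as_matrix()[:,1]
        dv=(q.inv()*Q).as_rotvec()
        for i in range(n):
            qi=q*R.from_rotvec(dv*i/n); d=qi.inv().apply((P-p)/n)/1000
            print([round(float(v),4) for v in d]+[round(float(v),3) for v in dv/n]+[claw],',')
        p,q=P,Q
E
python3 -c "
from pl import *
arc([(82,55,50,2),(92,54,46,2),(102,53,38,3),(110,52,30,3)],.006)"
```

```text
[0.0002, -0.0027, -0.0023, -0.019, 0.008, 0.011, 0.006] ,
[0.0002, -0.0027, -0.0023, -0.019, 0.008, 0.011, 0.006] ,
[-0.0, -0.0035, -0.0039, -0.035, -0.0, 0.0, 0.006] ,
[-0.0, -0.0034, -0.004, -0.035, -0.0, 0.0, 0.006] ,
[0.0, -0.0018, -0.0035, -0.047, -0.0, -0.0, 0.006] ,
[0.0, -0.0016, -0.0036, -0.047, -0.0, -0.0, 0.006] ,
[0.0, -0.0014, -0.0037, -0.047, -0.0, -0.0, 0.006] ,
[-0.0, -0.0007, -0.0033, -0.047, 0.0, 0.0, 0.006] ,
[-0.0, -0.0005, -0.0033, -0.047, 0.0, 0.0, 0.006] ,
[-0.0, -0.0004, -0.0033, -0.047, 0.0, 0.0, 0.006] ,
```

Request:
play_rows([
  [0,-0.0027,-0.0023,-0.019,0.008,0.011,0.006],
  [0,-0.0027,-0.0023,-0.019,0.008,0.011,0.006],
  [0,-0.0035,-0.004,-0.035,0,0,0.006],
  [0,-0.0035,-0.004,-0.035,0,0,0.006],
  [0,0,0,0,0,0,0.006],
])

```text
clock: 5.1
position: [510.4, 123.8, 141.8]
ee_rot: [-0.443, 0.393, -0.538, 0.6]
contact_force: [-6.7, 2.0, 3.4]
gripper_width: 10.7
```

```bash
python3 -c "
from pl import *
clip();print(read_state()['joints'])
arc([(102,53,38,4),(112,52,30,4)],.006)"
```

```text
tcp bed [-6.7 -0.8 59.5] tool turn deg [45.4  0.1 -0.3] grasp r 54.9 grasp ang 86.7 F [-6.7  2.   3.4] T [0.57 2.13 0.06] w 10.7
[ 0.61723596  0.17828655 -0.70398164  0.3526201  -0.44777598  0.76683199]
[0.0002, -0.002, -0.0036, -0.032, -0.0, 0.002, 0.006] ,
[0.0002, -0.0019, -0.0037, -0.032, -0.0, 0.002, 0.006] ,
[0.0002, -0.0018, -0.0038, -0.032, -0.0, 0.002, 0.006] ,
[0.0002, -0.0017, -0.0038, -0.032, -0.0, 0.002, 0.006] ,
[0.0, -0.0006, -0.0029, -0.035, 0.0, 0.0, 0.006] ,
[0.0, -0.0005, -0.0029, -0.035, 0.0, 0.0, 0.006] ,
[0.0, -0.0004, -0.0029, -0.035, 0.0, 0.0, 0.006] ,
[0.0, -0.0003, -0.0029, -0.035, 0.0, 0.0, 0.006] ,
```

Request:
play_rows([
  [0,-0.002,-0.0037,-0.032,0,0,0.006],
  [0,-0.002,-0.0037,-0.032,0,0,0.006],
  [0,-0.002,-0.0038,-0.032,0,0,0.006],
  [0,-0.0017,-0.0038,-0.032,0,0,0.006],
  [0,-0.0006,-0.003,-0.035,0,0,0.006],
  [0,-0.0005,-0.003,-0.035,0,0,0.006],
  [0,-0.0004,-0.003,-0.035,0,0,0.006],
  [0,-0.0003,-0.003,-0.035,0,0,0.006],
  [0,0,0,0,0,0,0.006],
])

```text
clock: 6.0
position: [496.2, 122.1, 145.1]
ee_rot: [-0.52, 0.463, -0.481, 0.533]
contact_force: [-4.4, 2.6, 2.1]
gripper_width: 10.4
```

```bash
python3 - <<'E'
from pl import *
clip();print(read_state()['joints'])
s=snap('side','s3');d=snap('wrist','w3')
a=cv2.resize(cv2.imread('pics/s3.png')[130:230,180:280],None,fx=4,fy=4,interpolation=cv2.INTER_CUBIC)
b=cv2.imread('pics/w3.png')[150:350,180:380]; b=cv2.resize(b,(400,400),interpolation=cv2.INTER_CUBIC)
cv2.imwrite('pics/v3.png',np.hstack([a,b])); clip()
E
```

```text
tcp bed [ 7.5 -0.7 55.6] tool turn deg [29.8  0.4 -0.3] grasp r 54.6 grasp ang 97.3 F [-4.4  2.6  2.1] T [0.88 1.15 0.  ] w 10.4
[ 0.57129447  0.2626456  -0.42182052  0.02596051 -0.86194375  1.09125158]
tcp bed [ 8.  -0.8 55.6] tool turn deg [29.9  0.4 -0.3] grasp r 54.6 grasp ang 97.8 F [-0.3  1.4 -1.1] T [ 0.29 -0.05 -0.08] w 10.7
```

View pics/v3.png

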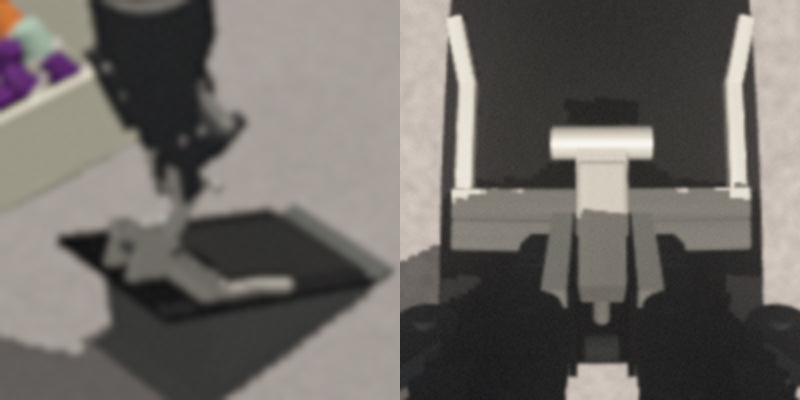

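Request:
play_rows([
  [0,0,-0.004,0,0,0,0.006],
  [0,0.0005,-0.004,0,0,0,0.006],
  [0,0,0,0,0,0,0.006],
  [0,0,0,0,0,0,0.016],
  [0,0,0,0,0,0,0.03],
  [0,0,0,0,0,0,0.04],
  [0,-0.02,0,0,0,0,0.05],
  [0,-0.03,0,0,0,0,0.05],
  [0,-0.04,0,0,0,0,0.05],
  [0,-0.03,0,0,0,0,0.05],
])

```text
clock: 7.1
position: [481.8, 119.5, 265.3]
ee_rot: [-0.523, 0.461, -0.481, 0.531]
contact_force: [1.1, -0.4, -0.1]
gripper_width: 49.8
```

```bash
python3 - <<'E'
from pl import *
clip();d=snap('wrist','w4')
c,s=np.cos(1.75),np.sin(1.75)
for n,(l,h) in dict(tabtop=(44,23),tabc=(44,8),foot=(50,-17)).items():
    for a in(1.2,1.5,1.75):
        for y in (-6,6): print(n,a,y,np.round(proj(d,bp2w([10-l*np.cos(a)+h*np.sin(a),y,18+l*np.sin(a)+h*np.cos(a)]),True),0),end=' ')
    print()
# plaque target: tool down, x = plaque y
yaw=2.8602;gx=np.array([np.cos(yaw),np.sin(yaw),0]);gy=np.array([-gx[1],gx[0],0])
for f in(1,-1):
    Q=R.from_matrix(np.c_[f*gy,[0,0,-1],np.cross(f*gy,[0,0,-1])]); print('flip',f); plan([569.4,-130.8,120],Q,8,.05)
cv2.imwrite('pics/v4.png',cv2.imread('pics/w4.png')[100:420,130:450])
E
```

```text
tcp bed [ 76.8   0.2 154.9] tool turn deg [29.6  0.3 -0.8] grasp r 171.3 grasp ang 116.4 F [ 1.1 -0.4 -0.1] T [ 0.04 -0.03  0.02] w 49.8
tabtop 1.2 -6 [271. 196.] tabtop 1.2 6 [286. 196.] tabtop 1.5 -6 [271. 215.] tabtop 1.5 6 [286. 215.] tabtop 1.75 -6 [271. 229.] tabtop 1.75 6 [286. 229.] 
tabc 1.2 -6 [271. 181.] tabc 1.2 6 [285. 181.] tabc 1.5 -6 [271. 197.] tabc 1.5 6 [286. 197.] tabc 1.75 -6 [271. 211.] tabc 1.75 6 [286. 211.] 
foot 1.2 -6 [271. 154.] foot 1.2 6 [285. 154.] foot 1.5 -6 [271. 166.] foot 1.5 6 [285. 166.] foot 1.75 -6 [271. 179.] foot 1.75 6 [286. 179.] 
flip 1
dist 304.9 ang 22.7
[0.0322, 0.0195, 0.0063, -0.005, 0.049, 0.001, 0.05]
[0.0318, 0.0194, 0.008, -0.005, 0.049, 0.001, 0.05]
[0.0314, 0.0193, 0.0096, -0.005, 0.049, 0.001, 0.05]
[0.0309, 0.0193, 0.0113, -0.005, 0.049, 0.001, 0.05]
[0.0303, 0.0192, 0.0129, -0.005, 0.049, 0.001, 0.05]
[0.0296, 0.0191, 0.0144, -0.005, 0.049, 0.001, 0.05]
[0.0289, 0.019, 0.016, -0.005, 0.049, 0.001, 0.05]
[0.0281, 0.0189, 0.0175, -0.005, 0.049, 0.001, 0.05]
flip -1
dist 304.9 ang 157.4
[0.0322, 0.0195, 0.0063, 0.001, -0.343, 0.007, 0.05]
[0.0325, 0.0192, -0.0049, 0.001, -0.343, 0.007, 0.05]
[0.0291, 0.019, -0.0156, 0.001, -0.343, 0.007, 0.05]
[0.0223, 0.0188, -0.0246, 0.001, -0.343, 0.007, 0.05]
[0.0128, 0.0187, -0.0306, 0.001, -0.343, 0.007, 0.05]
[0.0019, 0.0186, -0.0332, 0.001, -0.343, 0.007, 0.05]
[-0.0093, 0.0186, -0.032, 0.001, -0.343, 0.007, 0.05]
[-0.0194, 0.0187, -0.027, 0.001, -0.343, 0.007, 0.05]
```

View pics/v4.png

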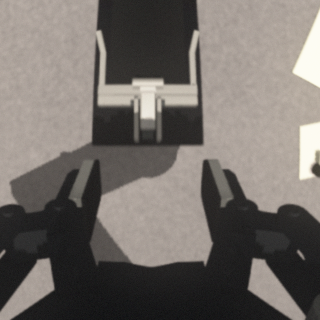

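Request:
play_rows([
  [0.032,0.015,0.006,-0.005,0.049,0,0.05],
  [0.032,0.019,0.008,-0.005,0.049,0,0.05],
  [0.0314,0.019,0.0096,-0.005,0.049,0,0.05],
  [0.031,0.019,0.011,-0.005,0.049,0,0.05],
  [0.03,0.019,0.013,-0.005,0.049,0,0.05],
  [0.0296,0.019,0.0144,-0.005,0.049,0,0.05],
  [0.028,0.019,0.016,-0.005,0.049,0,0.05],
  [0.02,0.01,0.012,-0.005,0.03,0,0.05],
  [0,0,0,0,0,0,0.05],
  [0,0,0,0,0,0,0.05],
])

```text
clock: 8.15
position: [570.2, -126.8, 133.6]
ee_rot: [0.426, -0.562, 0.563, -0.431]
contact_force: [0.2, 0.8, 0.3]
gripper_width: 49.9
```

```bash
cat >> pl.py <<'E'
yaw=2.8602;gx=np.array([np.cos(yaw),np.sin(yaw),0]);gy=np.array([-gx[1],gx[0],0])
PQ=R.from_matrix(np.c_[gy,[0,0,-1],np.cross(gy,[0,0,-1])]); PG=np.array([569.4,-130.8,0])+4*gx
E
python3 - <<'E'
from pl import *
d=snap('wrist','w5');plan(PG+[0,0,60],PQ,1,.05)
im=cv2.imread('pics/w5.png'); C=PG-4*gx
o=im.copy()
for n,(x,y,z) in dict(a=(12,5,31),b=(12,-5,31),c=(-12,5,31),e=(-12,-5,31),p1=(70,40,5),p2=(70,-40,5),p3=(-50,40,5),p4=(-50,-40,5),cap=(-30,0,33)).items():
    a=proj(d,C+gx*x+gy*y+[0,0,z],True); print(n,np.round(a,1)); cv2.circle(o,tuple(int(v) for v in a),2,(0,0,255),1)
o=cv2.resize(o[60:310,130:430],None,fx=2.6,fy=2.4,interpolation=cv2.INTER_CUBIC);cv2.imwrite('pics/v5.png',o)
E
```

```text
dist 73.9 ang 0.9
[0.0046, 0.0736, -0.0039, -0.006, 0.013, -0.004, 0.05]
a [292.  224.2]
b [279.6 224.1]
c [292.8 195.5]
e [280.  195.3]
p1 [326.3 272.1]
p2 [242.4 271.1]
p3 [334.1 144.8]
p4 [239.2 143.3]
cap [286.8 173.4]
```

View pics/v5.png

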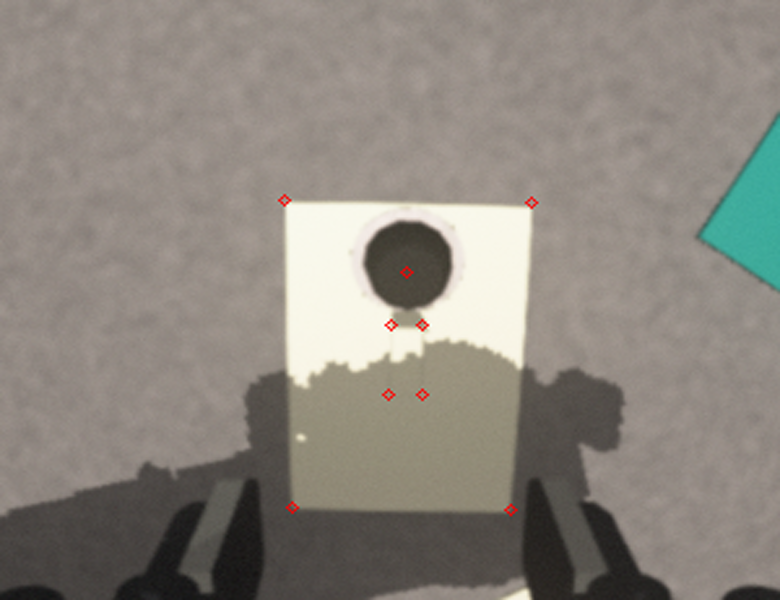

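Request:
play_rows([
  [0.0045,0.02,-0.004,-0.006,0.013,-0.004,0.04],
  [0,0.03,0,0,0,0,0.04],
  [0,0.03,0,0,0,0,0.04],
  [0,0.01,0,0,0,0,0.04],
  [0,0,0,0,0,0,0.04],
  [0,0,0,0,0,0,0.04],
])

```text
clock: 8.8
position: [569.0, -124.3, 48.6]
ee_rot: [0.424, -0.56, 0.566, -0.431]
contact_force: [-0.6, -0.2, 0.3]
gripper_width: 39.7
```

```bash
python3 - <<'E'
from pl import *
plan(PG+[0,0,9],PQ,1,.04)
E
```

```text
dist 40.2 ang 1.0
[0.0063, 0.0396, -0.0024, -0.013, 0.011, -0.003, 0.04]
```

Request:
play_rows([
  [0.0063,0,-0.0024,-0.013,0.011,-0.003,0.04],
  [0,0,0,0,0,0,0.04],
  [0,0.008,0,0,0,0,0.04],
  [0,0.008,0,0,0,0,0.04],
  [0,0,0,0,0,0,0.04],
])

```text
clock: 9.3
position: [567.8, -129.9, 36.3]
ee_rot: [0.423, -0.564, 0.567, -0.427]
contact_force: [-0.1, 0.4, 0.8]
gripper_width: 40.0
```

```bash
python3 - <<'E'
from pl import *
plan(PG+[0,0,9],PQ,1,.04)
E
```

```text
dist 27.4 ang 0.4
[0.0005, 0.0273, -0.0024, -0.007, -0.0, -0.003, 0.04]
```

Request:
play_rows([
  [0.0005,0.009,-0.003,-0.008,0,-0.003,0.04],
  [0,0.009,0,0,0,0,0.04],
  [0,0.009,0,0,0,0,0.04],
  [0,0,0,0,0,0,0.04],
])

```text
clock: 9.7
position: [563.8, -129.6, 6.0]
ee_rot: [-0.426, 0.566, -0.565, 0.424]
contact_force: [0.6, -0.3, 0.2]
gripper_width: 40.2
```

```bash
python3 - <<'E'
from pl import *
plan(PG+[0,0,9],PQ,1,.04)
E
```

```text
dist 3.5 ang 0.2
[-0.0004, -0.0031, 0.0017, 0.003, -0.001, 0.001, 0.04]
```

Request:
play_rows([
  [0,-0.0035,0.001,0.003,0,0,0.04],
  [0,0,0,0,0,0,0.03],
  [0,0,0,0,0,0,0.02],
  [0,0,0,0,0,0,0.014],
  [0,0,0,0,0,0,0.004],
  [0,0,0,0,0,0,0.004],
  [0,0,0,0,0,0,0.004],
  [0,0,0,0,0,0,0.004],
])

```text
clock: 10.5
position: [565.2, -129.8, 10.1]
ee_rot: [0.425, -0.565, 0.566, -0.425]
contact_force: [-0.1, -0.4, -0.8]
gripper_width: 8.8
```

```bash
python3 - <<'E'
from pl import *
plan(PG+[0,0,9],PQ,1,.04); p,q,st=cur();m=q.as_matrix();C=PG-4*gx
print('tcp in plaque',gx@(p-C),gy@(p-C),p[2],st['gripper_width'],st['contact_force'], 'tooltilt',np.round(m[:,1],3), 'jaw vs gy deg',np.degrees(np.arctan2(m[:,0]@gx,m[:,0]@gy)))
E
```

```text
dist 1.2 ang 0.1
[-0.0002, 0.0011, 0.0003, -0.001, -0.001, 0.001, 0.04]
tcp in plaque 4.261551150456819 0.22908333701798644 10.11116051094847 8.794859573187493 [-0.10450908 -0.39580908 -0.8448092 ] tooltilt [ 0.001 -0.001 -1.   ] jaw vs gy deg 0.03597297946950174
```

Request:
play_rows([
  [0,-0.01,0,0,0,0,0.004],
  [0,-0.025,0,0,0,0,0.004],
  [0,-0.035,0,0,0,0,0.004],
  [0,-0.035,0,0,0,0,0.004],
  [0,-0.02,0,0,0,0,0.004],
  [0,0,0,0,0,0,0.004],
])

```text
clock: 11.1
position: [563.8, -129.9, 140.6]
ee_rot: [-0.426, 0.566, -0.565, 0.423]
contact_force: [0.6, 0.4, -1.9]
gripper_width: 8.5
```

```bash
python3 - <<'E'
from pl import *
plan(bp2w([-118,-.4,70]),bedR(),12,.004);clip()
E
```

```text
dist 272.8 ang 35.8
[-0.0224, 0.0034, -0.0022, -0.04, -0.032, -0.008, 0.004]
[-0.0224, 0.0033, -0.0013, -0.04, -0.032, -0.008, 0.004]
[-0.0225, 0.0032, -0.0005, -0.04, -0.032, -0.008, 0.004]
[-0.0225, 0.003, 0.0004, -0.04, -0.032, -0.008, 0.004]
[-0.0225, 0.0028, 0.0012, -0.04, -0.032, -0.008, 0.004]
[-0.0225, 0.0026, 0.0021, -0.04, -0.032, -0.008, 0.004]
[-0.0224, 0.0023, 0.0029, -0.04, -0.032, -0.008, 0.004]
[-0.0223, 0.002, 0.0037, -0.04, -0.032, -0.008, 0.004]
[-0.0222, 0.0016, 0.0045, -0.04, -0.032, -0.008, 0.004]
[-0.0221, 0.0013, 0.0053, -0.04, -0.032, -0.008, 0.004]
[-0.0219, 0.0009, 0.006, -0.04, -0.032, -0.008, 0.004]
[-0.0217, 0.0004, 0.0067, -0.04, -0.032, -0.008, 0.004]
tcp bed [-28.5 257.3  69.7] tool turn deg [27.4 22.3  5.5] grasp r 74.7 grasp ang 66.6 F [ 0.6  0.4 -1.9] T [-0.01 -0.09  0.03] w 8.5
```

Request:
play_rows([
  [-0.0224,0.003,-0.002,-0.04,-0.032,-0.008,0.004],
  [-0.0224,0.003,-0.001,-0.04,-0.032,-0.008,0.004],
  [-0.0225,0.003,0,-0.04,-0.032,-0.008,0.004],
  [-0.0225,0.003,0.0004,-0.04,-0.032,-0.008,0.004],
  [-0.0225,0.003,0.001,-0.04,-0.032,-0.008,0.004],
  [-0.0225,0.0026,0.002,-0.04,-0.032,-0.008,0.004],
  [-0.0224,0.0023,0.003,-0.04,-0.032,-0.008,0.004],
  [-0.0223,0.002,0.0037,-0.04,-0.032,-0.008,0.004],
  [-0.022,0.0016,0.0045,-0.04,-0.032,-0.008,0.004],
  [-0.01,0,0.002,-0.02,-0.015,-0.004,0.004],
])

```text
clock: 12.1
position: [596.4, 84.3, 97.6]
ee_rot: [0.606, -0.58, 0.383, -0.387]
contact_force: [-0.4, -0.4, -1.8]
gripper_width: 8.6
```

```bash
python3 - <<'E'
from pl import *
plan(bp2w([-118,-.4,60]),bedR(),3,.004);clip();print(read_state()['joints'])
E
```

```text
dist 52.2 ang 6.2
[-0.0167, 0.0002, 0.0051, -0.023, -0.027, -0.007, 0.004]
[-0.0165, -0.0, 0.0055, -0.023, -0.027, -0.007, 0.004]
[-0.0164, -0.0003, 0.0059, -0.023, -0.027, -0.007, 0.004]
tcp bed [-98.9  48.2  58.4] tool turn deg [3.9 4.6 1.3] grasp r 122.9 grasp ang 28.9 F [-0.4 -0.4 -1.8] T [ 0.05 -1.    0.03] w 8.6
[ 0.34942696  0.6750525   0.13614059 -0.11469074 -1.43743492  1.28927087]
```

Request:
play_rows([
  [-0.0167,0,0.0055,-0.023,-0.027,-0.007,0.004],
  [-0.0165,0,0.0055,-0.023,-0.027,-0.007,0.004],
  [-0.0164,0,0.006,-0.023,-0.027,-0.007,0.004],
  [0,0,0,0,0,0,0.004],
  [0,0,0,0,0,0,0.004],
])

```text
clock: 12.6
position: [606.8, 136.0, 83.3]
ee_rot: [0.643, -0.572, 0.339, -0.381]
contact_force: [-0.8, -1.0, -1.2]
gripper_width: 8.6
```

```bash
python3 - <<'E'
from pl import *
plan(bp2w([-118,-.4,60]),bedR(),1,.004);clip()
E
```

```text
dist 7.1 ang 0.7
[0.0016, -0.0066, -0.002, 0.011, 0.002, 0.001, 0.004]
tcp bed [-119.9   -2.    53.4] tool turn deg [-0.7 -0.1 -0.1] grasp r 141.1 grasp ang 22.7 F [-0.8 -1.  -1.2] T [ 0.12 -1.16  0.06] w 8.6
```

Request:
play_rows([
  [0.0016,0,-0.002,0.012,0.002,0.001,0.004],
  [0,0,0,0,0,0,0.004],
  [0,0.01,0,0,0,0,0.004],
  [0,0.01,0,0,0,0,0.004],
  [0,0.008,0,0,0,0,0.004],
  [0,0,0,0,0,0,0.004],
])

```text
clock: 13.2
position: [589.4, 129.0, 58.3]
ee_rot: [0.638, -0.572, 0.344, -0.384]
contact_force: [-0.7, -0.1, -1.0]
gripper_width: 8.6
```

```bash
python3 - <<'E'
from pl import *
plan(bp2w([-118,-.4,11]),bedR(),1,.004);clip()
d=snap('wrist','w6'); cv2.imwrite('pics/v6.png',cv2.resize(cv2.imread('pics/w6.png')[60:330,130:430],None,fx=2.4,fy=2.2,interpolation=cv2.INTER_CUBIC))
E
```

```text
dist 12.5 ang 0.3
[-0.0034, 0.0118, 0.0022, -0.001, -0.004, -0.002, 0.004]
tcp bed [-115.7    3.    22.8] tool turn deg [0.1 0.2 0.1] grasp r 127.9 grasp ang 10.7 F [-0.7 -0.1 -1. ] T [ 0.1  -1.16  0.03] w 8.6
```

View pics/v6.png

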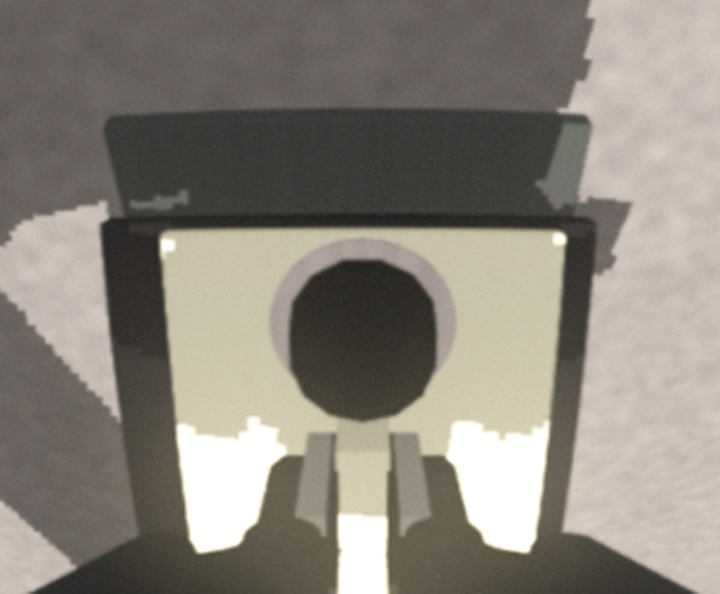

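Request:
play_rows([
  [-0.0032,0,0.002,0,-0.004,-0.002,0.004],
  [0,0,0,0,0,0,0.004],
  [0,0,0,0,0,0,0.004],
])

```text
clock: 13.55
position: [592.3, 133.0, 58.1]
ee_rot: [0.639, -0.57, 0.344, -0.386]
contact_force: [-0.0, 0.3, -2.4]
gripper_width: 8.9
```

```bash
python3 - <<'E'
from pl import *
plan(bp2w([-118,-.4,11]),bedR(),1,.004);clip()
E
```

```text
dist 13.2 ang 0.2
[0.0002, 0.0132, -0.0008, -0.004, 0.001, 0.001, 0.004]
tcp bed [-118.8   -0.7   24.2] tool turn deg [ 0.2 -0.  -0. ] grasp r 131.2 grasp ang 11.1 F [-0.   0.3 -2.4] T [ 0.14 -1.14 -0.  ] w 8.9
```

Centred. Lower onto the bed until contact shows.

Request:
play_rows([
  [0,0.006,0,-0.003,0,0,0.004],
  [0,0.005,0,0,0,0,0.004],
  [0,0,0,0,0,0,0.004],
  [0,0,0,0,0,0,0.004],
])

```text
clock: 13.95
position: [586.9, 132.6, 47.6]
ee_rot: [0.64, -0.57, 0.343, -0.385]
contact_force: [-0.7, 0.0, -1.3]
gripper_width: 8.8
```

```bash
python3 - <<'E'
from pl import *
plan(bp2w([-118,-.4,11]),bedR(),1,.004);clip();print(BED[1].T@read_state()['contact_force'])
E
```

```text
dist 1.8 ang 0.1
[0.0005, 0.0014, -0.001, -0.001, 0.001, 0.001, 0.004]
tcp bed [-119.    -0.9   12.4] tool turn deg [ 0.1 -0.1 -0. ] grasp r 129.7 grasp ang 5.9 F [-0.7  0.  -1.3] T [ 0.18 -1.17  0.01] w 8.8
[ 0.04232218 -0.09452371 -1.48664813]
```

Request:
play_rows([
  [0.0003,0.0015,0,0,0,0,0.004],
  [0,0.001,0,0,0,0,0.004],
  [0,0.001,0,0,0,0,0.004],
  [0,0,0,0,0,0,0.004],
])

```text
clock: 14.35
position: [586.7, 132.4, 46.8]
ee_rot: [0.639, -0.569, 0.344, -0.386]
contact_force: [-0.4, 0.1, -0.3]
gripper_width: 8.6
```

```bash
python3 - <<'E'
from pl import *
clip();print(BED[1].T@read_state()['contact_force'])
E
```

```text
tcp bed [-119.1   -0.7   11.6] tool turn deg [ 0.3 -0.1 -0. ] grasp r 129.6 grasp ang 5.6 F [-0.4  0.1 -0.3] T [ 0.17 -1.   -0.09] w 8.6
[ 0.23575267 -0.12591893 -0.42250076]
```

Request:
play_rows([
  [0,0.0008,-0.003,-0.003,0,0,0.004],
  [0,0,-0.005,0,0,0,0.004],
  [0,0,-0.005,0,0,0,0.004],
  [0,0,-0.005,0,0,0,0.004],
  [0,0,-0.005,0,0,0,0.004],
  [0,0,0,0,0,0,0.004],
])

```text
clock: 14.95
position: [566.6, 129.9, 57.7]
ee_rot: [0.639, -0.569, 0.344, -0.387]
contact_force: [1.8, 0.5, -0.5]
gripper_width: 8.4
```

```bash
python3 - <<'E'
from pl import *
clip();print(BED[1].T@read_state()['contact_force'])
E
```

```text
tcp bed [-96.1  -0.5  11.7] tool turn deg [ 0.4 -0.1 -0. ] grasp r 106.7 grasp ang 6.8 F [ 1.8  0.5 -0.5] T [ 0.25 -1.12 -0.05] w 8.4
[-1.82523096 -0.31658761  0.43946162]
```

Request:
play_rows([
  [0,0.0006,-0.005,-0.003,0,0,0.004],
  [0,0,-0.005,0,0,0,0.004],
  [0,0,-0.005,0,0,0,0.004],
  [0,0,-0.005,0,0,0,0.004],
  [0,0,-0.003,0,0,0,0.004],
  [0,0,0,0,0,0,0.004],
])

```text
clock: 15.55
position: [544.8, 127.4, 69.1]
ee_rot: [0.639, -0.569, 0.344, -0.387]
contact_force: [2.8, 0.6, 0.3]
gripper_width: 9.0
```

```bash
python3 - <<'E'
from pl import *
clip();print(BED[1].T@read_state()['contact_force'])
E
```

```text
tcp bed [-71.4  -0.4  11.5] tool turn deg [ 0.4 -0.1 -0. ] grasp r 82.2 grasp ang 8.8 F [2.8 0.6 0.3] T [ 0.2  -1.49 -0.09] w 9.0
[-2.37269566 -0.23982688  1.58291114]
```

Request:
play_rows([
  [0,0,-0.003,0,0,0,0.004],
  [0,0,-0.003,0,0,0,0.004],
  [0,0,-0.0015,0,0,0,0.004],
  [0,0,-0.0015,0,0,0,0.004],
])

```text
clock: 15.95
position: [542.3, 126.9, 71.9]
ee_rot: [0.636, -0.566, 0.349, -0.392]
contact_force: [5.5, -0.9, -1.9]
gripper_width: 8.3
```

```bash
python3 - <<'E'
from pl import *
clip();print(BED[1].T@read_state()['contact_force'])
E
```

```text
tcp bed [-67.8  -0.3  12.8] tool turn deg [ 1.3 -0.1  0. ] grasp r 78.6 grasp ang 10.1 F [ 5.5 -0.9 -1.9] T [ 0.07 -2.58  0.03] w 8.3
[-5.64069181  1.5150237   0.88161681]
```

Request:
play_rows([
  [0,0.001,-0.001,-0.015,0,0,0.004],
  [0,0,-0.002,-0.005,0,0,0.004],
  [0,0,-0.002,0,0,0,0.004],
  [0,0,-0.002,0,0,0,0.004],
  [0,0,-0.002,0,0,0,0.004],
])

```text
clock: 16.45
position: [542.3, 126.9, 72.0]
ee_rot: [0.635, -0.567, 0.349, -0.392]
contact_force: [5.9, -0.2, -2.1]
gripper_width: 8.7
```

```bash
python3 - <<'E'
from pl import *
clip();print(BED[1].T@read_state()['contact_force'])
E
```

```text
tcp bed [-67.8  -0.3  12.8] tool turn deg [ 1.3 -0.   0.1] grasp r 78.6 grasp ang 10.1 F [ 5.9 -0.2 -2.1] T [ 0.06 -3.08  0.03] w 8.7
[-6.14629496  0.8613447   0.84513003]
```

Request:
play_rows([
  [0,0,-0.004,0,0,0,0.004],
  [0,0,-0.005,-0.01,0,0,0.004],
  [0,0,-0.005,-0.01,0,0,0.004],
  [0,0,-0.005,-0.01,0,0,0.004],
])

```text
clock: 16.85
position: [542.8, 127.0, 73.9]
ee_rot: [0.631, -0.565, 0.353, -0.397]
contact_force: [12.0, -1.4, -10.9]
gripper_width: 8.3
```

```bash
python3 - <<'E'
from pl import *
clip();print(BED[1].T@read_state()['contact_force'])
d=snap('wrist','w7'); im=cv2.imread('pics/w7.png');o=im.copy()
for q in [(-120,40,5),(-120,-40,5),(-168,55,0),(-168,-55,0),(-100,0,33),(-71,48.5,7),(-71,-48.5,7)]:
    a=proj(d,bp2w(q),True); print(q,np.round(a,1)); cv2.circle(o,tuple(int(round(v)) for v in a),1,(0,0,255),-1)
cv2.imwrite('pics/v7.png',cv2.resize(o[20:300,130:430],None,fx=2.6,fy=2.1,interpolation=cv2.INTER_CUBIC))
E
```

```text
tcp bed [-67.4  -0.4  14.8] tool turn deg [2.2 0.  0.3] grasp r 78.2 grasp ang 11.6 F [ 12.   -1.4 -10.9] T [-0.21 -5.63  0.36] w 8.3
[-15.52843243   2.78734905  -4.0516617 ]
(-120, 40, 5) [362.  164.8]
(-120, -40, 5) [199.8 164.7]
(-168, 55, 0) [390.   71.5]
(-168, -55, 0) [172.   71.6]
(-100, 0, 33) [280.5 221. ]
(-71, 48.5, 7) [372.  257.9]
(-71, -48.5, 7) [189.8 257.5]
```

View pics/v7.png

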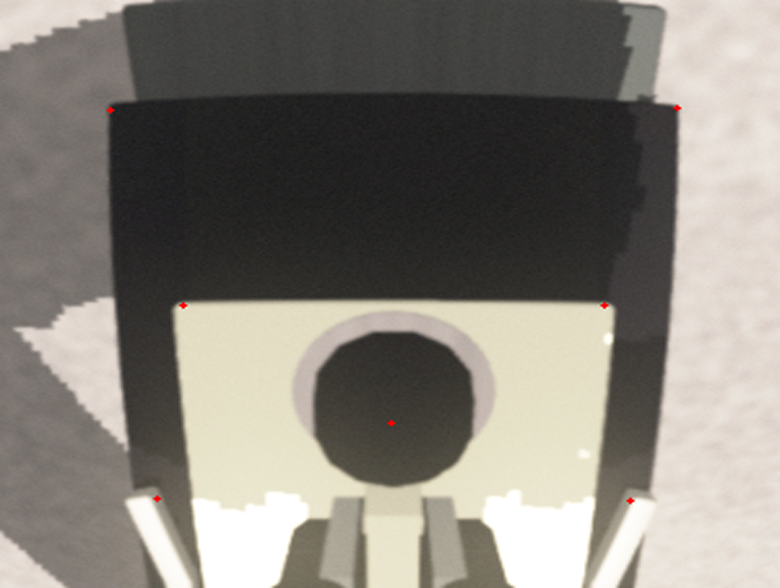

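Request:
play_rows([
  [0,0.002,0,-0.02,0,0,0.004],
  [0,0.002,-0.001,-0.02,0,0,0.004],
  [0,0.001,-0.001,-0.01,0,0,0.004],
  [0,0.001,-0.001,-0.005,0,0,0.004],
])

```text
clock: 17.3
position: [541.7, 126.9, 70.7]
ee_rot: [0.641, -0.573, 0.339, -0.382]
contact_force: [5.4, -0.2, 1.9]
gripper_width: 8.3
```

```bash
python3 - <<'E'
from pl import *
clip();print(BED[1].T@read_state()['contact_force'])
E
```

```text
tcp bed [-67.9  -0.3  11.4] tool turn deg [-0.6 -0.   0.2] grasp r 79.1 grasp ang 9.0 F [ 5.4 -0.2  1.9] T [-0.02 -2.5   0.08] w 8.3
[-3.79191641  0.8395636   4.20232565]
```

Request:
play_rows([
  [0,0,0,0,0,0,0.012],
  [0,0,0,0,0,0,0.02],
  [0,0,0,0,0,0,0.03],
  [0,0,0,0,0,0,0.04],
  [0,-0.015,0,0,0,0,0.04],
  [0,-0.03,0,0,0,0,0.04],
  [0,-0.035,0,0,0,0,0.04],
  [0,-0.035,0,0,0,0,0.04],
  [0,-0.02,0,0,0,0,0.04],
  [0,0,0,0,0,0,0.04],
])

```text
clock: 18.3
position: [598.9, 132.3, 189.0]
ee_rot: [0.647, -0.578, 0.331, -0.371]
contact_force: [0.3, -0.4, 0.6]
gripper_width: 40.2
```

```bash
python3 - <<'E'
from pl import *
clip()
p,q,st=cur()
# approach clip: grasp on raised clip (theta=100deg). clip frame point (l,h)->bed; grasp point chosen l=44,h=10
th_=1.75
for l,h in((44,8),(48,14),(52,8),(40,15)):
    x=10-l*np.cos(th_)+h*np.sin(th_);z=18+l*np.sin(th_)+h*np.cos(th_); g=np.array([x-10,z-18]); print(l,h,'bed',round(x,1),round(z,1),'r,ang',np.round(np.hypot(*g),1),np.round(np.degrees(np.arctan2(g[1],-g[0])),1))
d=snap('wrist','w8');o=cv2.imread('pics/w8.png')
im=o
for q_ in [(-120,40,5),(-120,-40,5),(-168,55,0),(-168,-55,0),(-10,42,11),(-10,-42,11)]: print(q_,np.round(proj(d,bp2w(q_),True),1))
# measure: column profile at plaque centre-left between rib & edge: brightness along rows at bed y=+-30
for y in(30,-30):
    xs=np.arange(-175,-100,.5); v=[int(cv2.cvtColor(o,cv2.COLOR_BGR2GRAY)[tuple(int(round(c)) for c in proj(d,bp2w((x,y,5 if x>-140 else 0)),True)[::-1])]) for x in xs]
    g=np.diff(v); i=np.argsort(-abs(g))[:4]; print(y,[(xs[k],int(g[k])) for k in sorted(i)])
E
```

```text
tcp bed [-63.    0.8 142.8] tool turn deg [-2.4  0.1  0.1] grasp r 161.6 grasp ang 62.8 F [ 0.3 -0.4  0.6] T [ 0.13 -0.99  0.01] w 40.2
44 8 bed 25.7 59.9 r,ang 44.7 110.6
48 14 bed 32.3 62.7 r,ang 50.0 116.5
52 8 bed 27.1 67.7 r,ang 52.6 109.0
40 15 bed 31.9 54.7 r,ang 42.7 120.8
(-120, 40, 5) [326.5 127.5]
(-120, -40, 5) [232.9 127.6]
(-168, 55, 0) [343.9  73. ]
(-168, -55, 0) [215.4  73.1]
(-10, 42, 11) [324.4 246.9]
(-10, -42, 11) [235.2 246.8]
30 [(np.float64(-122.0), 49), (np.float64(-121.0), 37), (np.float64(-108.0), 44), (np.float64(-107.0), 23)]
-30 [(np.float64(-122.5), 27), (np.float64(-122.0), 46), (np.float64(-121.0), 37), (np.float64(-108.0), 34)]
```

```bash
cat >> pl.py <<'E'
BED=(BED[0]-1.5*BED[1][:,0],BED[1])
def ctgt(th,tu,l=46,h=15,back=0):
    a=np.radians(th);Q=bedR(np.radians(tu)); G=bp2w([10-l*np.cos(a)+h*np.sin(a),-0.4,18+l*np.sin(a)+h*np.cos(a)]); return G+(19-back)*Q.as_matrix()[:,1],Q
def cl():
    p,q,st=cur(); gp=BED[1].T@(p-19*q.as_matrix()[:,1]-BED[0])-[10,0,18]
    print('tcp',np.round(BED[1].T@(p-BED[0]),1),'turn',np.round(np.degrees((bedR().inv()*q).as_rotvec()),1),'r',np.round(np.hypot(gp[0],gp[2]),1),'clip~',np.round(np.degrees(np.arctan2(gp[2],-gp[0]))-18.1,1),'F',np.round(st['contact_force'],1),'T',np.round(st['wrist_torque'],2),'w',round(st['gripper_width'],1))
E
python3 - <<'E'
from pl import *
cl();P,Q=ctgt(100,30,back=70);print(BED[1].T@(P-BED[0]));plan(P,Q,7,.04)
E
```

```text
tcp [-61.2   0.6 141.2] turn [-2.6  0.1  0.1] r 159.4 clip~ 45.0 F [-0.4  0.6  0.2] T [ 0.14 -0.99 -0.01] w 39.7
[ 58.25993247  -0.4        104.86372957]
dist 124.8 ang 32.6
[-0.0001, 0.006, -0.0168, 0.081, -0.0, -0.0, 0.04]
[-0.0001, 0.0046, -0.0172, 0.081, -0.0, -0.0, 0.04]
[-0.0001, 0.0032, -0.0176, 0.081, -0.0, -0.0, 0.04]
[-0.0001, 0.0017, -0.0177, 0.081, -0.0, -0.0, 0.04]
[-0.0001, 0.0003, -0.0178, 0.081, -0.0, -0.0, 0.04]
[-0.0001, -0.0012, -0.0178, 0.081, -0.0, -0.0, 0.04]
[-0.0001, -0.0026, -0.0176, 0.081, -0.0, -0.0, 0.04]
```

Request:
play_rows([
  [0,0.005,-0.017,0.081,0,0,0.04],
  [0,0.0046,-0.017,0.081,0,0,0.04],
  [0,0.003,-0.0176,0.081,0,0,0.04],
  [0,0.0017,-0.0177,0.081,0,0,0.04],
  [0,0,-0.0178,0.081,0,0,0.04],
  [0,-0.001,-0.0178,0.081,0,0,0.04],
  [0,-0.0026,-0.0176,0.081,0,0,0.04],
  [0,0,0,0,0,0,0.04],
  [0,0,0,0,0,0,0.04],
])

```text
clock: 19.25
position: [455.0, 112.0, 192.6]
ee_rot: [-0.525, 0.466, -0.476, 0.529]
contact_force: [0.6, 0.2, 0.0]
gripper_width: 40.1
```

```bash
python3 - <<'E'
from pl import *
cl();P,Q=ctgt(100,30,back=45);plan(P,Q,1,.04)
E
```

```text
tcp [68.4  4.6 77.8] turn [28.8  0.2 -0.3] r 102.0 clip~ 113.4 F [0.6 0.2 0. ] T [ 0.06 -0.06  0.01] w 40.1
dist 23.8 ang 1.3
[-0.005, 0.0062, 0.0224, 0.021, -0.002, 0.006, 0.04]
```

Request:
play_rows([
  [-0.005,0,0.011,0.02,-0.002,0.006,0.04],
  [0,0,0.011,0,0,0,0.04],
  [0,0,0,0,0,0,0.04],
  [0,0,0,0,0,0,0.04],
])

```text
clock: 19.65
position: [479.7, 120.4, 190.8]
ee_rot: [-0.519, 0.463, -0.478, 0.535]
contact_force: [-0.4, -0.5, -0.3]
gripper_width: 40.5
```

```bash
python3 - <<'E'
from pl import *
cl();P,Q=ctgt(100,30,back=0);plan(P,Q,1,.04)
E
```

```text
tcp [45.1 -1.  88.2] turn [29.8  0.1 -0. ] r 97.5 clip~ 99.1 F [-0.4 -0.5 -0.3] T [-0.03  0.1  -0.02] w 40.5
dist 49.1 ang 0.2
[0.0006, 0.049, -0.0029, 0.004, -0.001, 0.001, 0.04]
```

Request:
play_rows([
  [0.0005,0.01,-0.003,0.004,0,0,0.04],
  [0,0.012,0,0,0,0,0.04],
  [0,0.012,0,0,0,0,0.04],
  [0,0.01,0,0,0,0,0.04],
  [0,0,0,0,0,0,0.04],
  [0,0,0,0,0,0,0.04],
])

```text
clock: 20.25
position: [481.3, 120.1, 143.7]
ee_rot: [-0.518, 0.463, -0.48, 0.535]
contact_force: [0.0, 0.5, -0.1]
gripper_width: 40.0
```

```bash
python3 - <<'E'
from pl import *
cl();P,Q=ctgt(100,30,back=0);plan(P,Q,1,.04)
E
```

```text
tcp [21.6 -0.4 47.3] turn [29.9  0.2 -0. ] r 50.4 clip~ 96.6 F [ 0.   0.5 -0.1] T [0.04 0.08 0.03] w 40.0
dist 3.5 ang 0.2
[0.0001, 0.0018, -0.003, 0.001, -0.004, 0.002, 0.04]
```

Close on the tab, then verify with the wrist camera (the last viewing).

Request:
play_rows([
  [0,0.001,-0.003,0,0,0,0.03],
  [0,0,0,0,0,0,0.02],
  [0,0,0,0,0,0,0.016],
  [0,0,0,0,0,0,0.006],
  [0,0,0,0,0,0,0.006],
  [0,0,0,0,0,0,0.006],
  [0,0,0,0,0,0,0.006],
])

```text
clock: 20.95
position: [478.9, 120.3, 143.9]
ee_rot: [-0.517, 0.463, -0.48, 0.536]
contact_force: [-0.6, 0.7, -0.2]
gripper_width: 10.8
```

```bash
cat >> pl.py <<'E'
def cpath(wps,claw=.006,l=46,h=15):
    p,q,_=cur()
    for th,tu,n in wps:
        P,Q=ctgt(th,tu,l,h); dv=(q.inv()*Q).as_rotvec()
        for i in range(n):
            qi=q*R.from_rotvec(dv*i/n); d=qi.inv().apply((P-p)/n)/1000
            print([round(float(v),4) for v in d]+[round(float(v),3) for v in dv/n]+[claw],',')
        p,q=P,Q
E
python3 - <<'E'
from pl import *
cl();cpath([(90,33,2),(80,35,2),(70,35,2),(60,35,2)])
E
```

```text
tcp [23.8 -0.9 46.4] turn [30.1  0.2  0. ] r 50.6 clip~ 99.4 F [-0.6  0.7 -0.2] T [ 0.04  0.01 -0.01] w 10.8
[0.0002, 0.0016, 0.0044, 0.025, -0.002, 0.0, 0.006] ,
[0.0003, 0.0017, 0.0043, 0.025, -0.002, 0.0, 0.006] ,
[-0.0, 0.0014, 0.0043, 0.017, 0.0, 0.0, 0.006] ,
[-0.0, 0.0015, 0.0043, 0.017, 0.0, 0.0, 0.006] ,
[-0.0, 0.0022, 0.0036, 0.0, 0.0, 0.0, 0.006] ,
[-0.0, 0.0022, 0.0036, 0.0, 0.0, 0.0, 0.006] ,
[0.0, 0.0028, 0.0031, 0.0, 0.0, 0.0, 0.006] ,
[0.0, 0.0028, 0.0031, 0.0, 0.0, 0.0, 0.006] ,
```

Request:
play_rows([
  [0,0.001,0.0044,0.025,0,0,0.006],
  [0,0.0015,0.0043,0.025,0,0,0.006],
  [0,0.0015,0.0043,0.017,0,0,0.006],
  [0,0.0015,0.0043,0.017,0,0,0.006],
  [0,0,0,0,0,0,0.006],
])

```text
clock: 21.45
position: [484.7, 120.9, 143.1]
ee_rot: [-0.5, 0.447, -0.496, 0.551]
contact_force: [4.8, -1.6, -8.3]
gripper_width: 11.4
```

```bash
python3 - <<'E'
from pl import *
cl();cpath([(70,36,2),(60,36,2),(50,33,2),(40,29,3)],l=48,h=16)
E
```

```text
tcp [18.3 -0.9 48.4] turn [33.7  0.4 -0.1] r 49.9 clip~ 94.1 F [ 4.8 -1.6 -8.3] T [-0.46 -1.26 -0.03] w 11.4
[0.0002, 0.0038, 0.01, 0.02, -0.003, 0.002, 0.006] ,
[0.0002, 0.004, 0.0099, 0.02, -0.003, 0.002, 0.006] ,
[-0.0, 0.003, 0.0032, 0.0, 0.0, 0.0, 0.006] ,
[-0.0, 0.003, 0.0032, 0.0, 0.0, 0.0, 0.006] ,
[0.0, 0.0035, 0.0022, -0.026, 0.0, -0.0, 0.006] ,
[0.0, 0.0034, 0.0023, -0.026, 0.0, -0.0, 0.006] ,
[0.0, 0.0025, 0.001, -0.023, -0.0, 0.0, 0.006] ,
[0.0, 0.0025, 0.0011, -0.023, -0.0, 0.0, 0.006] ,
[0.0, 0.0025, 0.0012, -0.023, -0.0, 0.0, 0.006] ,
```

Request:
play_rows([
  [0,0.003,0.007,0.012,0,0,0.006],
  [0,0.003,0.007,0.012,0,0,0.006],
  [0,0.003,0.006,0.012,0,0,0.006],
  [0,0.003,0.006,0,0,0,0.006],
])

```text
clock: 21.85
position: [502.9, 122.7, 137.0]
ee_rot: [-0.495, 0.442, -0.501, 0.555]
contact_force: [-13.5, 4.9, 10.3]
gripper_width: 10.7
```

```bash
python3 - <<'E'
from pl import *
cl();cpath([(60,36,2),(50,33,2),(40,29,3)],l=48,h=16);print(read_state()['joints'])
E
```

```text
tcp [-0.8 -0.6 51.7] turn [34.8  0.5 -0.3] r 49.2 clip~ 72.0 F [-13.5   4.9  10.3] T [1.53 4.21 0.34] w 10.7
[0.0, 0.0028, 0.0045, 0.01, -0.003, 0.004, 0.006] ,
[0.0001, 0.0028, 0.0044, 0.01, -0.003, 0.004, 0.006] ,
[0.0, 0.0035, 0.0022, -0.026, 0.0, -0.0, 0.006] ,
[0.0, 0.0034, 0.0023, -0.026, 0.0, -0.0, 0.006] ,
[0.0, 0.0025, 0.001, -0.023, -0.0, 0.0, 0.006] ,
[0.0, 0.0025, 0.0011, -0.023, -0.0, 0.0, 0.006] ,
[0.0, 0.0025, 0.0012, -0.023, -0.0, 0.0, 0.006] ,
[ 0.58859045  0.24434312 -0.50364582  0.09192382 -0.7218729   1.02396176]
```

Request:
play_rows([
  [0,0.003,0.0045,0.008,0,0,0.006],
  [0,0.003,0.0044,0.008,0,0,0.006],
  [0,0.0035,0.0023,-0.026,0,0,0.006],
  [0,0.0035,0.0023,-0.026,0,0,0.006],
  [0,0,0,0,0,0,0.006],
])

```text
clock: 22.35
position: [509.8, 123.6, 131.8]
ee_rot: [-0.511, 0.454, -0.49, 0.541]
contact_force: [0.7, -1.7, -5.8]
gripper_width: 10.8
```

```bash
python3 - <<'E'
from pl import *
cl();cpath([(45,31,2),(35,26,3),(25,20,3)],l=47,h=15)
d=snap('wrist','w9');s=snap('side','s9')
a=cv2.resize(cv2.imread('pics/s9.png')[130:230,180:280],None,fx=4,fy=4,interpolation=cv2.INTER_CUBIC)
b=cv2.resize(cv2.imread('pics/w9.png')[150:350,180:380],(400,400),interpolation=cv2.INTER_CUBIC)
cv2.imwrite('pics/v9.png',np.hstack([a,b]))
E
```

```text
tcp [-9.4 -0.7 50.4] turn [31.8  0.5 -0.5] r 49.4 clip~ 61.0 F [ 0.7 -1.7 -5.8] T [ 0.05 -0.21  0.11] w 10.8
[0.0001, 0.0055, 0.0043, -0.007, -0.003, 0.005, 0.006] ,
[0.0001, 0.0055, 0.0043, -0.007, -0.003, 0.005, 0.006] ,
[0.0, 0.0025, 0.0007, -0.029, -0.0, -0.0, 0.006] ,
[0.0, 0.0025, 0.0008, -0.029, -0.0, -0.0, 0.006] ,
[0.0, 0.0025, 0.0009, -0.029, -0.0, -0.0, 0.006] ,
[-0.0, 0.0026, 0.0004, -0.035, 0.0, 0.0, 0.006] ,
[-0.0, 0.0026, 0.0005, -0.035, 0.0, 0.0, 0.006] ,
[-0.0, 0.0026, 0.0006, -0.035, 0.0, 0.0, 0.006] ,
```

View pics/v9.png

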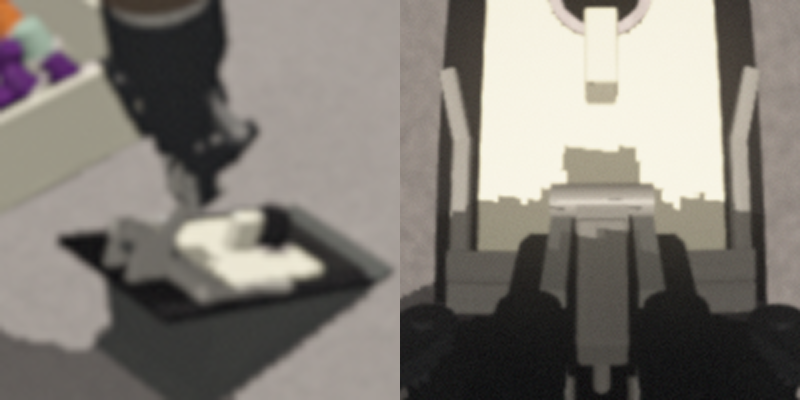

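The plaque lies between the rails and under the lip, and the clip is between the pads. I'll keep guiding it down.

Request:
play_rows([
  [0,0.0035,0.003,-0.005,0,0,0.006],
  [0,0.0035,0.0028,-0.005,0,0,0.006],
  [0,0.0035,0.0025,-0.01,0,0,0.006],
  [0,0.003,0.0015,-0.025,0,0,0.006],
  [0,0,0,0,0,0,0.006],
])

```text
clock: 22.95
position: [511.9, 123.7, 128.2]
ee_rot: [0.529, -0.467, 0.476, -0.525]
contact_force: [-0.2, -1.7, -5.4]
gripper_width: 10.6
```

```bash
python3 - <<'E'
from pl import *
cl();cpath([(35,26,3),(25,20,3),(15,13,3)],l=47,h=15)
E
```

```text
tcp [-12.9  -0.6  48.1] turn [28.2  0.4 -0.7] r 48.9 clip~ 55.4 F [-0.2 -1.7 -5.4] T [ 0.04 -0.21  0.1 ] w 10.6
[-0.0, 0.0048, 0.0032, -0.013, -0.001, 0.005, 0.006] ,
[0.0, 0.0047, 0.0033, -0.013, -0.001, 0.005, 0.006] ,
[0.0, 0.0047, 0.0034, -0.013, -0.001, 0.005, 0.006] ,
[-0.0, 0.0026, 0.0004, -0.035, 0.0, 0.0, 0.006] ,
[-0.0, 0.0026, 0.0005, -0.035, 0.0, 0.0, 0.006] ,
[-0.0, 0.0026, 0.0006, -0.035, 0.0, 0.0, 0.006] ,
[0.0, 0.0027, 0.0001, -0.041, 0.0, 0.0, 0.006] ,
[0.0, 0.0027, 0.0002, -0.041, 0.0, 0.0, 0.006] ,
[0.0, 0.0027, 0.0003, -0.041, 0.0, 0.0, 0.006] ,
```

Request:
play_rows([
  [0,0.006,0.0045,-0.005,0,0,0.006],
  [0,0.006,0.0045,-0.005,0,0,0.006],
  [0,0.006,0.004,-0.01,0,0,0.006],
])

```text
clock: 23.25
position: [515.5, 123.8, 117.6]
ee_rot: [0.541, -0.475, 0.468, -0.513]
contact_force: [-17.4, 5.0, 26.5]
gripper_width: 11.0
```

```bash
python3 - <<'E'
from pl import *
cl();cpath([(35,26,3),(25,20,3),(15,13,3)],l=47,h=15)
E
```

```text
tcp [-21.1  -0.3  40.5] turn [25.9  0.5 -1. ] r 45.6 clip~ 42.0 F [-17.4   5.   26.5] T [ 1.89  6.46 -0.11] w 11.0
[-0.0001, 0.0011, 0.0021, 0.001, -0.001, 0.006, 0.006] ,
[-0.0001, 0.0011, 0.0021, 0.001, -0.001, 0.006, 0.006] ,
[-0.0, 0.0011, 0.0021, 0.001, -0.001, 0.006, 0.006] ,
[-0.0, 0.0026, 0.0004, -0.035, 0.0, 0.0, 0.006] ,
[-0.0, 0.0026, 0.0005, -0.035, 0.0, 0.0, 0.006] ,
[-0.0, 0.0026, 0.0006, -0.035, 0.0, 0.0, 0.006] ,
[0.0, 0.0027, 0.0001, -0.041, 0.0, 0.0, 0.006] ,
[0.0, 0.0027, 0.0002, -0.041, 0.0, 0.0, 0.006] ,
[0.0, 0.0027, 0.0003, -0.041, 0.0, 0.0, 0.006] ,
```

Request:
play_rows([
  [0,0,0.003,0,0,0.005,0.006],
  [0,0,0,0,0,0,0.006],
])

```text
clock: 23.45
position: [514.9, 124.0, 118.2]
ee_rot: [0.541, -0.479, 0.465, -0.512]
contact_force: [1.9, -0.6, 1.4]
gripper_width: 11.0
```

```bash
python3 - <<'E'
from pl import *
cl();cpath([(35,26,2),(25,20,2),(15,13,3)],l=46.5,h=15)
E
```

```text
tcp [-20.3  -0.6  40.7] turn [25.5  0.4 -0.7] r 45.6 clip~ 42.9 F [ 1.9 -0.6  1.4] T [ 0.4  -0.05  0.08] w 11.0
[0.0, 0.002, 0.0032, 0.005, -0.002, 0.006, 0.006] ,
[0.0001, 0.002, 0.0032, 0.005, -0.002, 0.006, 0.006] ,
[-0.0, 0.0039, 0.0006, -0.052, 0.0, 0.0, 0.006] ,
[-0.0, 0.0039, 0.0008, -0.052, 0.0, 0.0, 0.006] ,
[0.0, 0.0027, 0.0001, -0.041, 0.0, 0.0, 0.006] ,
[0.0, 0.0026, 0.0002, -0.041, 0.0, 0.0, 0.006] ,
[0.0, 0.0026, 0.0003, -0.041, 0.0, 0.0, 0.006] ,
```

```bash
cat > ft.py <<'E'
from pl import *
def foot(d,y=10.5,show=True):
    g=cv2.cvtColor(np.ascontiguousarray(d['color']),cv2.COLOR_RGB2GRAY)
    out=[]
    for th in range(0,104,4):
        a=np.radians(th); r=[]
        for s in(y,-y):
            # outer (far) top edge of foot: l=54,h=-9 ; inner l=46,h=-9
            v=[]
            for l,h in((57,-13),(50,-13)):
                P=bp2w([10-l*np.cos(a)+h*np.sin(a),s,18+l*np.sin(a)+h*np.cos(a)]); px=proj(d,P,True); v.append((round(float(px[0])),round(float(px[1])),int(g[int(round(px[1])),int(round(px[0]))])))
            r.append(v)
        out.append((th,r))
    return out,g
if __name__=='__main__':
    import sys
    d=snap('wrist','w10') if len(sys.argv)<2 else load(sys.argv[1])
    o,g=foot(d)
    for th,r in o: print(th,r[0],r[1])
    x=o[8][1][0][0][0]; 
    for c in (o[8][1][0][0][0],o[8][1][1][0][0]): print(c,[(y,int(g[y,c])) for y in range(190,290,3)])
E
python3 ft.py w9; echo; python3 ft.py
```

```text
0 [(296, 218, 244), (296, 229, 158)] [(264, 219, 243), (264, 229, 157)]
4 [(297, 216, 244), (297, 227, 183)] [(264, 216, 243), (264, 227, 156)]
8 [(297, 214, 244), (297, 225, 184)] [(264, 214, 243), (264, 225, 157)]
12 [(297, 212, 244), (297, 223, 227)] [(264, 212, 244), (264, 224, 170)]
16 [(298, 211, 244), (298, 222, 243)] [(263, 211, 244), (263, 222, 232)]
20 [(298, 210, 244), (298, 221, 244)] [(263, 210, 243), (263, 221, 241)]
24 [(298, 209, 243), (298, 221, 244)] [(263, 209, 244), (263, 221, 241)]
28 [(299, 209, 244), (299, 221, 244)] [(262, 209, 244), (263, 221, 241)]
32 [(299, 209, 244), (299, 221, 244)] [(262, 210, 244), (262, 221, 241)]
36 [(300, 210, 244), (300, 222, 244)] [(262, 211, 244), (262, 222, 233)]
40 [(300, 212, 244), (300, 223, 244)] [(261, 212, 243), (262, 224, 210)]
44 [(301, 214, 244), (300, 225, 243)] [(261, 214, 243), (261, 225, 236)]
48 [(301, 217, 244), (301, 228, 244)] [(260, 217, 244), (261, 228, 206)]
52 [(302, 220, 244), (301, 230, 242)] [(260, 220, 243), (261, 231, 207)]
56 [(303, 224, 244), (302, 234, 244)] [(260, 224, 244), (260, 234, 231)]
60 [(303
[... 3533 characters left out ...]
245), (214, 225), (217, 154), (220, 156), (223, 153), (226, 155), (229, 152), (232, 154), (235, 151), (238, 153), (241, 130), (244, 92), (247, 97), (250, 103), (253, 96), (256, 88), (259, 89), (262, 84), (265, 85), (268, 82), (271, 84), (274, 85), (277, 83), (280, 83), (283, 82), (286, 80), (289, 83)]
260 [(190, 245), (193, 245), (196, 245), (199, 245), (202, 245), (205, 245), (208, 245), (211, 245), (214, 177), (217, 158), (220, 153), (223, 157), (226, 154), (229, 153), (232, 154), (235, 153), (238, 150), (241, 135), (244, 96), (247, 99), (250, 102), (253, 99), (256, 90), (259, 88), (262, 88), (265, 86), (268, 86), (271, 85), (274, 82), (277, 84), (280, 84), (283, 84), (286, 79), (289, 78)]
```

Request:
play_rows([
  [0,0.0037,0.0007,-0.1,0,0.003,0.006],
  [0,0.0037,0.0007,-0.1,0,0.003,0.006],
  [0,0.0037,0.0007,-0.1,0,0,0.006],
  [0,0,0,0,0,0,0.006],
])

```text
clock: 23.9
position: [514.6, 123.9, 106.6]
ee_rot: [0.614, -0.546, 0.382, -0.424]
contact_force: [-3.8, 2.2, 7.3]
gripper_width: 10.8
```

```bash
python3 - <<'E'
from pl import *
cl()
E
python3 ft.py | awk '/^(0|8|16|20|24|28|32|36|40|44|48) /||/\[\(190/'
```

```text
tcp [-25.4  -0.5  30.3] turn [ 7.6  0.3 -0.3] r 45.3 clip~ 25.3 F [-3.8  2.2  7.3] T [ 0.7   1.43 -0.33] w 10.8
0 [(299, 219, 186), (299, 231, 186)] [(262, 220, 188), (262, 232, 186)]
8 [(300, 220, 185), (300, 232, 187)] [(261, 220, 185), (261, 232, 188)]
16 [(301, 223, 187), (301, 235, 187)] [(260, 224, 187), (261, 235, 186)]
20 [(302, 226, 184), (301, 237, 188)] [(260, 226, 187), (260, 238, 187)]
24 [(302, 229, 186), (302, 240, 185)] [(259, 229, 187), (260, 240, 186)]
28 [(303, 233, 187), (302, 243, 125)] [(259, 233, 186), (259, 244, 125)]
32 [(304, 238, 187), (303, 247, 130)] [(258, 238, 188), (259, 248, 132)]
36 [(304, 243, 126), (303, 252, 134)] [(258, 243, 126), (259, 252, 137)]
40 [(305, 249, 139), (304, 257, 126)] [(257, 249, 133), (258, 257, 123)]
44 [(305, 256, 153), (304, 263, 122)] [(257, 256, 125), (258, 263, 125)]
48 [(306, 263, 148), (305, 269, 122)] [(257, 263, 123), (258, 269, 123)]
304 [(190, 187), (193, 184), (196, 186), (199, 185), (202, 184), (205, 187), (208, 185), (211, 188), (214, 185), (217, 187), (220, 185), (223, 188), (226, 186), (229, 187), (232, 186), (235, 188), (238, 187), (241, 165), (244, 126), (247, 131), (250, 141), (253, 131), (256, 126), (259, 122), (262, 124), (265, 119), (268, 119), (271, 122), (274, 121), (277, 120), (280, 120), (283, 118), (286, 119), (289, 116)]
258 [(190, 184), (193, 185), (196, 187), (199, 187), (202, 187), (205, 184), (208, 185), (211, 186), (214, 186), (217, 185), (220, 184), (223, 188), (226, 187), (229, 188), (232, 187), (235, 188), (238, 188), (241, 173), (244, 125), (247, 131), (250, 139), (253, 135), (256, 127), (259, 121), (262, 122), (265, 123), (268, 123), (271, 122), (274, 121), (277, 122), (280, 119), (283, 119), (286, 119), (289, 117)]
```

Request:
play_rows([
  [0,0.0037,0.0007,-0.1,0,0,0.006],
  [0,0.0037,0.0007,-0.1,0,0,0.006],
  [0,0.0037,0.0007,-0.1,0,0,0.006],
  [0,0,0,0,0,0,0.006],
])

```text
clock: 24.35
position: [510.3, 123.4, 95.3]
ee_rot: [0.672, -0.598, 0.293, -0.323]
contact_force: [-3.2, 0.4, 4.7]
gripper_width: 10.8
```

```bash
python3 - <<'E'
from pl import *
cl()
E
python3 ft.py | awk '/^(0|4|8|12|16|20|24|28) /||/\[\(190/'
```

```text
tcp [-26.9  -0.5  18.3] turn [-10.3   0.3  -0.3] r 44.5 clip~ 7.2 F [-3.2  0.4  4.7] T [ 0.54  0.63 -0.12] w 10.8
0 [(301, 223, 178), (301, 235, 180)] [(260, 224, 180), (260, 235, 179)]
4 [(302, 226, 178), (302, 238, 181)] [(259, 227, 182), (260, 238, 184)]
8 [(303, 230, 180), (302, 241, 148)] [(259, 230, 181), (259, 241, 154)]
12 [(303, 234, 180), (302, 244, 125)] [(258, 234, 179), (259, 245, 128)]
16 [(304, 239, 181), (303, 248, 132)] [(258, 239, 183), (259, 249, 134)]
20 [(304, 245, 131), (303, 253, 128)] [(257, 245, 128), (258, 254, 129)]
24 [(305, 251, 142), (304, 259, 121)] [(257, 251, 139), (258, 259, 121)]
28 [(305, 258, 137), (304, 265, 120)] [(256, 258, 155), (258, 265, 122)]
306 [(190, 175), (193, 175), (196, 177), (199, 176), (202, 178), (205, 175), (208, 176), (211, 180), (214, 179), (217, 180), (220, 179), (223, 181), (226, 183), (229, 180), (232, 180), (235, 183), (238, 181), (241, 172), (244, 163), (247, 159), (250, 160), (253, 157), (256, 217), (259, 191), (262, 154), (265, 133), (268, 120), (271, 120), (274, 119), (277, 116), (280, 118), (283, 115), (286, 117), (289, 115)]
256 [(190, 174), (193, 175), (196, 174), (199, 175), (202, 174), (205, 178), (208, 179), (211, 178), (214, 180), (217, 179), (220, 178), (223, 180), (226, 179), (229, 180), (232, 179), (235, 182), (238, 182), (241, 157), (244, 127), (247, 132), (250, 141), (253, 132), (256, 130), (259, 161), (262, 141), (265, 126), (268, 121), (271, 121), (274, 120), (277, 120), (280, 117), (283, 114), (286, 117), (289, 114)]
```

Request:
play_rows([
  [0,0.0037,0.0007,-0.1,0,0,0.006],
  [0,0.003,0.0005,-0.07,0,0,0.006],
  [0,0,0,0,0,0,0.006],
])

```text
clock: 24.7
position: [506.8, 123.2, 90.6]
ee_rot: [0.698, -0.621, 0.24, -0.264]
contact_force: [-2.2, 1.0, 6.4]
gripper_width: 10.9
```

```bash
python3 - <<'E'
from pl import *
cl()
E
python3 ft.py | awk '/^(0|4|8|12|16) /||/\[\(190/'
```

```text
tcp [-26.   -0.6  12.6] turn [-20.2   0.3  -0.3] r 44.4 clip~ -1.9 F [-2.2  1.   6.4] T [ 0.67  0.61 -0.59] w 10.9
0 [(303, 230, 190), (302, 241, 148)] [(259, 230, 193), (259, 241, 156)]
4 [(304, 235, 192), (303, 245, 141)] [(258, 235, 192), (259, 245, 143)]
8 [(304, 240, 168), (303, 249, 151)] [(258, 240, 178), (259, 249, 153)]
12 [(305, 246, 145), (304, 254, 140)] [(257, 246, 143), (258, 255, 143)]
16 [(305, 253, 146), (304, 260, 132)] [(257, 253, 143), (258, 260, 137)]
307 [(190, 183), (193, 184), (196, 183), (199, 186), (202, 188), (205, 185), (208, 186), (211, 187), (214, 187), (217, 188), (220, 189), (223, 189), (226, 189), (229, 191), (232, 188), (235, 190), (238, 190), (241, 187), (244, 184), (247, 187), (250, 184), (253, 186), (256, 184), (259, 178), (262, 184), (265, 207), (268, 125), (271, 130), (274, 130), (277, 130), (280, 128), (283, 128), (286, 126), (289, 124)]
256 [(190, 185), (193, 184), (196, 185), (199, 187), (202, 188), (205, 188), (208, 188), (211, 190), (214, 189), (217, 191), (220, 191), (223, 193), (226, 194), (229, 191), (232, 194), (235, 192), (238, 191), (241, 159), (244, 145), (247, 144), (250, 156), (253, 146), (256, 141), (259, 144), (262, 139), (265, 138), (268, 135), (271, 132), (274, 132), (277, 130), (280, 129), (283, 133), (286, 129), (289, 126)]
```

Request:
play_rows([
  [0,0.0022,0.0004,-0.06,0,0,0.006],
  [0,0.0022,0.0004,-0.06,0,0,0.006],
])

```text
clock: 24.95
position: [505.5, 123.0, 91.4]
ee_rot: [0.713, -0.633, 0.204, -0.224]
contact_force: [1.7, 2.1, 13.3]
gripper_width: 11.0
```

```bash
python3 - <<'E'
from pl import *
cl()
E
python3 ft.py | awk '/^(0|4|8|12|16) /||/^256|^255|^257|^258/'
```

```text
tcp [-24.5  -0.6  12.7] turn [-26.7   0.2  -0.4] r 44.6 clip~ -3.0 F [ 1.7  2.1 13.3] T [ 0.82  0.71 -1.05] w 11.0
0 [(304, 230, 200), (303, 240, 169)] [(258, 230, 203), (259, 240, 173)]
4 [(304, 235, 200), (303, 244, 149)] [(258, 236, 201), (259, 245, 154)]
8 [(305, 242, 146), (304, 250, 160)] [(257, 242, 148), (258, 250, 165)]
12 [(305, 249, 162), (304, 255, 147)] [(257, 249, 164), (258, 256, 148)]
16 [(306, 256, 168), (305, 262, 150)] [(257, 256, 146), (258, 262, 147)]
256 [(190, 65), (193, 64), (196, 70), (199, 104), (202, 188), (205, 196), (208, 199), (211, 199), (214, 200), (217, 199), (220, 198), (223, 199), (226, 202), (229, 201), (232, 204), (235, 203), (238, 202), (241, 158), (244, 152), (247, 161), (250, 164), (253, 156), (256, 149), (259, 157), (262, 162), (265, 150), (268, 145), (271, 145), (274, 146), (277, 143), (280, 141), (283, 140), (286, 139), (289, 137)]
```

Request:
play_rows([
  [0,0,0,0,0,0,0.006],
  [0,0,0,0,0,0,0.014],
  [0,0,0,0,0,0,0.022],
  [0,0,0,0,0,0,0.034],
  [0,0,0,0,0,0,0.034],
  [0,-0.015,0,0,0,0,0.034],
  [0,-0.03,0,0,0,0,0.034],
  [0,-0.035,0,0,0,0,0.034],
  [0,-0.035,0,0,0,0,0.034],
  [0,0,0,0,0,0,0.034],
])

```text
clock: 26.0
position: [603.1, 133.7, 154.6]
ee_rot: [0.712, -0.632, 0.208, -0.223]
contact_force: [0.5, 0.1, 0.2]
gripper_width: 34.0
```

```bash
python3 ft.py | awk '/^(0|4|8|12|16) /||/\[\(190/'; python3 - <<'E'
from pl import *
cl()
d=load('w10');g=cv2.cvtColor(np.ascontiguousarray(d['color']),cv2.COLOR_RGB2GRAY)
for y in(30,-30):
    xs=np.arange(-150,-95,.5); v=[int(g[tuple(int(round(c)) for c in proj(d,bp2w((x,y,5)),True)[::-1])]) for x in xs]; k=np.argmax(np.abs(np.diff(v)));print('plaque low edge',xs[k],np.diff(v)[k])
t=snap('top','t9')
a=load('top0')['color'].astype(int);b=t['color'].astype(int)
for n,(x,y) in dict(bin=(120,228),mug=(468,250),cap=(288,164),jar=(413,157)).items():
    r=22 if n!='bin' else 55; print(n,np.abs(a[y-r:y+r,x-r:x+r]-b[y-r:y+r,x-r:x+r]).mean().round(2))
E
```

```text
0 [(292, 183, 253), (292, 190, 172)] [(266, 184, 253), (266, 190, 155)]
4 [(292, 186, 247), (292, 192, 166)] [(266, 186, 245), (266, 192, 156)]
8 [(292, 189, 194), (292, 194, 193)] [(266, 189, 170), (266, 195, 200)]
12 [(292, 192, 166), (292, 197, 227)] [(266, 192, 156), (266, 197, 227)]
16 [(293, 195, 232), (292, 200, 252)] [(265, 196, 222), (266, 201, 253)]
293 [(190, 226), (193, 219), (196, 237), (199, 249), (202, 253), (205, 253), (208, 253), (211, 253), (214, 251), (217, 180), (220, 151), (223, 203), (226, 208), (229, 201), (232, 179), (235, 119), (238, 91), (241, 83), (244, 107), (247, 107), (250, 132), (253, 164), (256, 168), (259, 166), (262, 158), (265, 152), (268, 136), (271, 80), (274, 101), (277, 155), (280, 155), (283, 154), (286, 154), (289, 156)]
265 [(190, 167), (193, 175), (196, 222), (199, 240), (202, 253), (205, 253), (208, 253), (211, 253), (214, 252), (217, 225), (220, 157), (223, 193), (226, 210), (229, 203), (232, 166), (235, 125), (238, 95), (241, 87), (244, 102), (247, 106), (250, 129), (253, 144), (256, 159), (259, 162), (262, 125), (265, 102), (268, 83), (271, 131), (274, 133), (277, 131), (280, 121), (283, 124), (286, 128), (289, 131)]
tcp [-80.5  -0.4 112.6] turn [-26.7   0.5  -0.6] r 149.2 clip~ 30.3 F [-0.9  0.2 -0.2] T [ 0.18 -1.63  0.04] w 33.8
plaque low edge -119.5 48
plaque low edge -119.5 51
bin 11.79
mug 1.09
cap 1.12
jar 1.05
```

Request:
play_rows([
  [0,-0.03,0,0,0,0,0.034],
  [0,-0.03,0,0,0,0,0.034],
  [0,0,0,0,0,0,0.034],
  [0,0,0,0,0,0,0.034],
  [0,0,0,0,0,0,0.034],
  [0,0,0,0,0,0,0.034],
])

```text
clock: 26.7
position: [642.4, 140.1, 180.5]
ee_rot: [0.716, -0.635, 0.199, -0.212]
contact_force: [-0.1, 0.0, 0.5]
gripper_width: 33.9
```

```bash
python3 - <<'E'
from pl import *
a=load('top0')['color'];b=snap('top','t10')['color']
f=lambda c:cv2.Canny(np.ascontiguousarray(c[185:275,62:178]),60,150).astype(np.float32)
print('bin shift px',cv2.phaseCorrelate(f(a),f(b)))
s=snap('side','s10')
# plaque edge + clip foot, current wrist view
d=snap('wrist','w11');g=cv2.cvtColor(np.ascontiguousarray(d['color']),cv2.COLOR_RGB2GRAY)
for yy in(30,-30):
    xs=np.arange(-150,-95,.5); v=[int(g[tuple(int(round(c)) for c in proj(d,bp2w((x,yy,5)),True)[::-1])]) for x in xs]; k=np.argmax(np.abs(np.diff(v)));print('edge',xs[k])
for yy in(10,-10):
    xs=np.arange(-60,-12,1.); print('foot-height scan z=13',[(int(x),int(g[tuple(int(round(c)) for c in proj(d,bp2w((x,yy,13)),True)[::-1])])) for x in xs])
print(read_state()['clock'],read_state()['contact_force'])
E
```

```text
bin shift px ((0.029783507828526012, -0.08800714996876025), 0.5965584218060529)
edge -120.0
edge -121.5
foot-height scan z=13 [(-60, 255), (-59, 255), (-58, 254), (-57, 254), (-56, 255), (-55, 255), (-54, 254), (-53, 254), (-52, 254), (-51, 250), (-50, 225), (-49, 194), (-48, 175), (-47, 175), (-46, 161), (-45, 165), (-44, 180), (-43, 201), (-42, 201), (-41, 222), (-40, 234), (-39, 238), (-38, 246), (-37, 246), (-36, 253), (-35, 254), (-34, 254), (-33, 254), (-32, 254), (-31, 254), (-30, 254), (-29, 254), (-28, 254), (-27, 254), (-26, 254), (-25, 254), (-24, 254), (-23, 254), (-22, 254), (-21, 254), (-20, 254), (-19, 253), (-18, 246), (-17, 213), (-16, 213), (-15, 188), (-14, 179), (-13, 179)]
foot-height scan z=13 [(-60, 254), (-59, 255), (-58, 254), (-57, 254), (-56, 255), (-55, 254), (-54, 254), (-53, 254), (-52, 250), (-51, 250), (-50, 224), (-49, 195), (-48, 181), (-47, 159), (-46, 159), (-45, 160), (-44, 175), (-43, 195), (-42, 213), (-41, 230), (-40, 230), (-39, 235), (-38, 241), (-37, 251), (-36, 253), (-35, 253), (-34, 254), (-33, 254), (-32, 254), (-31, 254), (-30, 254), (-29, 254), (-28, 254), (-27, 254), (-26, 254), (-25, 254), (-24, 254), (-23, 254), (-22, 254), (-21, 254), (-20, 253), (-19, 253), (-18, 249), (-17, 229), (-16, 196), (-15, 196), (-14, 186), (-13, 168)]
26.85 [ 1.0933406  -0.1973844  -1.41126852]
```

```bash
python3 -c "
from bench import *
print(job_done())"
```

```text
the job is handed in; nothing more can be done
None
```

I finished the job and handed it in at about 27 s on the robot's clock; `job_done` gave no verdict.

**What I did**
- **Clip up:** I pinched the spring clip's tab and raised it past the over-centre point until it stayed up. The wrist picture put it at about its 1.75 rad stop.
- **Plaque in:** I took the larger white plaque by its rib and laid it on the slope with the capsule end lowest. I slid it up between the rails and under the lip until it stopped against about 15 N.
- **Clip down:** I kept the tab pinched all the way down until the foot met the plaque, where about 13 N built up and the clip moved no further. Then I opened the fingers and backed away.

**Last checks**
- **Plaque:** its lower edge is at x -120 to -121.5 mm, and home is -120. That uses a bed position I shifted 1.5 mm to match where the plaque stopped, so it is only good to about 1 to 2 mm.
- **Clip:** the foot showed where it should be, resting on the plaque. This comes from image brightness only, at roughly 5 degrees (about 0.08 rad); I had used all 12 picture views and couldn't look at it again.
- **Other things:** the mug, spare capsule and jar look unchanged from above. A plain comparison of the bin area differed, probably from the arm's shadow, but an outline comparison showed no shift (under 0.1 pixel).

**Disagreements**
- **Clip angle on the way down:** the hand's position read about 5 to 10 degrees lower than the foot's image, because the pads had slid along the tab. I went by the foot and the contact force.
- **Force peak:** the largest reading between moves was about 32 N at the wrist, partway down. I eased off before continuing.

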